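# Lock a clevis pin with an R-clip

## Robot

A 6-joint arm with a two-finger parallel gripper is mounted at the origin on a cart in front of the work surface, level with it; the furniture and walls round the work are solid. World frame = base frame: x ahead of the robot, y to its left, z up, the work surface at z = 0. Lengths are in m, angles in rad, forces in N, time in s.
With the tool pointing down it reaches from about 0.4 to 0.925 m from the base axis. Payload 12.5 kg.
Tool frame: the origin (TCP) lies on the centre line of the jaws, within the pads' length; the fingertips stand 14 mm ahead of it and the grasp point (between the pads) lies 5 mm behind it; z points along the fingers, x is the direction in which the jaws open and shut, and the axes are right-handed (so a half turn about z gives the same grasp; the last joint's range is limited). The gripper opens to 95 mm and grips with 3 to 60 N. Pads are 20 mm wide; open, the fingers measure 119 mm over their backs; the gripper's body (75 mm by 180 mm) begins 59 mm behind the grasp point.
Start: joints at [1.168, 0.491, 1.559, -0, 1.092, -0.106], TCP at [0.183, 0.598, 0.229] pointing down, gripper open.
Joint ranges: [-3.1, 3.1], [-0.84, 2.19], [0.05, 2.79], [-1.13, 4.28], [0.06, 2.93], [-2.69, 2.69]. Speed limits (rad/s): [2.22, 2.22, 2.79, 3.14, 3.14, 3.14].

## Interface

Orientations are given as a rotation vector (axis times angle).
In Python, from cell import observe, read_camera, finish_job gives the robot as it stands.
- The arm moves only by the tool carry_out, never from a script. Its argument "series" is text: rows parted by semicolons, each of 5 numbers parted by spaces: the closure, from -1 (fully open) to 1 (shut), then the shift along the tool's x, y, z each as a share of 6 cm, from -1 to 1, then the turn about the tool's z as a share of 10 degrees, from -1 to 1. In form: claw tx ty tz twist; .... A call has 1 to 20 rows; each row shifts and turns the commanded pose from where the row before left it, along the tool's axes as they then stand; what a row does not reach is not made up. A row lasts 1/8 s, in which the tool goes at most 62.5 mm and 10.7 degrees, less where a joint would pass 70% of its speed; a pose out of reach is approached as far as the arm can. A call with a number of a shift or a turn outside -1 to 1 is refused whole. A call with a gripper value outside its range is refused whole. The fingers move at their own pace and stop on an object; "newtons" is the grip in N (left out, the last holds). Time passes only in rows, so rows that do not move let the fingers close. It gives the time, the measured TCP pose, the force and the opening at its end, in the units of the state.
- observe(): the state, without advancing time (a new reading comes with each control period).
- read_camera(name): name is "side" or "top" or "wrist"; returns a dict with "color" (420x560x3 uint8, blue, green, red), "fx", "fy", "cx", "cy" (pixels), "world_from_camera" (4x4, takes a point from camera to world coordinates); the wrist camera has in their place "hand_eye" (4x4, takes a point from camera to tool coordinates, whose origin is the TCP and whose axes are the tool frame's). Camera axes: x right, y down, z forward; pixel columns grow to the right and rows downward; lengths in m; the calibration is good to about 2 mm. A picture is of the moment at which its call begins: read the wrist's pose just before it. There is no depth.
- finish_job(): hands the job in, once; it reports no verdict.
The state is a dict: "time": time; "joints": joint angles; "joint_vel": joint speeds; "tau": joint torques, N m; "position": TCP position; "eef_rot": TCP orientation; "force": force on the tool from outside, world axes, zero at the start; "torque": the same for the moment, N m; "gripper_width": finger opening in m.
Only numpy, scipy, OpenCV 4.12 (cv2) and the standard library are available. Lean on these libraries where they do the work, as an engineer would, in place of code of your own. Each camera call takes 0.05 s, during which the arm holds its last target.

## Task

Lock the pin of the clevis with the big R-clip that lies on the timber offcut: start the clip's straight leg in the pin's cross hole, going in over the clevis's tongue, until the clip's bow just meets the pin, and let go of it there. Then press on the back of its eye with the fingers until the bow springs over the pin and sits round it, fully home. Press firmly but do not ram it, and leave the timber offcut, the screwdriver and the marker where they are.

Things in the scene. Friction and masses are not known exactly. Their poses are not given: they have to be found in the camera images.
- clip: Loose steel R-clip of 7 mm round wire, 130 x 34 mm, 70 g, lying flat. Origin on the axis of its straight leg (wire's mid-height, 3.5 mm over what it lies on) where the pin's axis sits when home. Leg along x at y=0 from the eye to its tip at x=+54.5. Eye: round back end at x=-75.5; from x=-62 to -34 two rigid parallel wires at y=0 and y=+20 (27 mm over both): grip here. z up.
- clip_bow (a joint): The clip's springy bow, opening angle (rad): 0 = at rest, against its stop. It hinges at x=-34, y=+20 of the clip and runs along the leg at its +y side: dips in, rounds the pin's side (x -15 to +15, wire's middle 17 mm from the leg's), nose at x=+19.5, flared tip at x=+43, y=+20.5. It meets the pin with the origin 39 mm short of home, opens to about 0.15 as the nose passes, then snaps back.
- clevis: Clevis bracket bolted down; origin on the bench under the middle of its pin slot. Base plate 100 x 80 x 10 mm. Upper jaw 64 mm wide, top at z=60 mm, with a flat tongue to x=-68 on which the clip can lie and slide. Upright steel pin, 26 mm in diameter, stands 25 mm out of the jaw at x=0, but up to 12 mm to either side (y), clamped: not measured, so look or feel for it. z up.
- clip_tip (a point): Rounded tip of the clip's straight leg, at x=+54.5, y=0 of the clip.
- clip_back (a point): Rearmost point of the clip's round eye, at x=-75.5, y=+10 of the clip: the place to press.
- offcut: Timber offcut, 60 x 110 x 36 mm, lying flat on the bench, left and near the robot (origin under its centre; its long axis is its y axis turned by +0.44 rad about z). The clip lies on it, eye and parallel wires standing out over its left end, 36 mm above the bench.
- screwdriver: Screwdriver with a red handle, 217 mm long, 29 mm thick, lying on the bench right of the marker; origin under its middle. A bystander.
- marker: Felt marker, 132 mm long, 18 mm thick, lying on the bench just right of the clevis; origin under its centre. A bystander.
- hole_line (a point): Point 64.5 mm above the clevis's origin, axes as the clevis: x runs along the pin's cross hole, from the tongue to the rod. The hole (10 mm wide, 9 mm high, floor = jaw's top; its middle at this x and z, at the pin's y) is broken to 13 mm at its mouths. The leg of a clip lying on the jaw is 1 mm below this point. Pressing home takes about 10 N; over 40 N may drive it past home.

How it is judged:
On the way, in this order (a step that is already met when the one before it is completed fails the run):
1. the straight leg is in the hole, the bow not yet over the pin, and the fingers have let go of the clip (x of clip in the frame of hole_line between -0.05 and -0.02 m and angle between the x axis of clip and the x axis of clevis, either way round below 0.25 rad and y of clip_tip in the frame of hole_line between -0.016 and 0.016 m and z of clip_tip in the frame of hole_line between -0.006 and 0.006 m and contact force between the fingers and clip below 0.05 N), for 0.2 s.
2. the bow opens (over 0.07 rad) as it rides over the pin (value of joint clip_bow above 0.07 rad and x of clip in the frame of hole_line between -0.036 and -0.008 m), for 0.02 s.
At the end, for the whole second after the job is handed in: R-clip home, at rest, let go, leg through the pin's hole: its origin within 6 mm of hole_line in x and z and 16 mm in y, leg within 0.35 rad of the hole's line, bow sprung back (under 0.05 rad); offcut, screwdriver and marker within 30 mm of where they were (x of clip in the frame of hole_line between -0.006 and 0.006 m and y of clip in the frame of hole_line between -0.016 and 0.016 m and z of clip in the frame of hole_line between -0.006 and 0.006 m and angle between the x axis of clip and the x axis of clevis, either way round below 0.35 rad and value of joint clip_bow below 0.05 rad and linear speed of clip below 0.02 m/s and contact force between the arm and clip below 0.05 N and distance of each of offcut, screwdriver, marker from where it was at the start of the episode below 0.03 m); the robot touches nothing.
It fails at once if the clip is rammed against the clevis (over 80 N) (contact force between clip and clevis above 80 N).
It fails at once if a bystander (offcut, screwdriver, marker) is knocked away by more than 40 mm (distance of any of offcut, screwdriver, marker from where it was at the start of the episode above 0.04 m).
It also fails if it takes over 64 s, if anything falls off the work surface, if the arm or the gripper's body presses on something with over 40 N, if the wrist force passes 120 N, or if a joint passes its speed limit or range.

## Working session

There is one attempt and no reset: what is moved stays moved. The work goes in short steps, Python scripts to look and compute and a tool call to move; the robot and the scene stay as the last step left them, time stands still between calls to the robot, and variables do not carry over. Pictures are saved under pics/ and viewed, and the job is handed in when it is done.

Besides the shell and the picture viewer there is one more tool, called after ">>>" by a JSON object that holds its "fn" and its "kwargs", one argument or row to a line. carry_out: Moves the arm, as the interface text tells. Its arguments: {"type":"object","properties":{"series":{"type":"string"},"newtons":{"type":"number"}},"required":["series"]}

```bash
ls; mkdir -p pics; cat > h.py <<'E'
import numpy as np, cv2, json
from cell import observe, read_camera, finish_job
from scipy.spatial.transform import Rotation as R
def tool():
    s=observe(); T=np.eye(4); T[:3,:3]=R.from_rotvec(s["eef_rot"]).as_matrix(); T[:3,3]=s["position"]; return T
def snap(name,f):
    T=tool(); d=read_camera(name); cv2.imwrite("pics/%s.png"%f,d["color"])
    W=np.array(d["world_from_camera"]) if "world_from_camera" in d else T@np.array(d["hand_eye"])
    np.savez("pics/%s.npz"%f,W=W,K=np.array([d["fx"],d["fy"],d["cx"],d["cy"]])); return d["color"],W
def px(f,u,v,z):
    D=np.load("pics/%s.npz"%f); W=D["W"];fx,fy,cx,cy=D["K"]
    r=W[:3,:3]@np.array([(u-cx)/fx,(v-cy)/fy,1]); o=W[:3,3]; return o+r*(z-o[2])/r[2]
def proj(f,p):
    D=np.load("pics/%s.npz"%f); W=D["W"];fx,fy,cx,cy=D["K"]
    c=np.linalg.inv(W)@np.append(p,1); return np.array([fx*c[0]/c[2]+cx,fy*c[1]/c[2]+cy])
E
python3 - <<'E'
from h import *
np.set_printoptions(precision=4,suppress=True)
for n in("side","top","wrist"):
    i,W=snap(n,n+"0"); print(n,W)
print(observe())
E
```

```text
pics
side [[ 0.9886 -0.0742  0.1312  0.3965]
 [-0.1506 -0.5212  0.8401 -0.6618]
 [ 0.0061 -0.8502 -0.5264  0.5404]
 [ 0.      0.      0.      1.    ]]
top [[-0.0192 -0.9941  0.1063  0.411 ]
 [-0.9998  0.0183 -0.0088  0.0775]
 [ 0.0068 -0.1065 -0.9943  0.9633]
 [ 0.      0.      0.      1.    ]]
wrist [[ 0.2913  0.9217  0.2564  0.1121]
 [ 0.9566 -0.2802 -0.0794  0.6199]
 [-0.0014  0.2684 -0.9633  0.3842]
 [ 0.      0.      0.      1.    ]]
{'time': 0.15, 'joints': array([ 1.1684,  0.4914,  1.5593,  0.    ,  1.0917, -0.1056]), 'joint_vel': array([ 0.0004, -0.0033, -0.    ,  0.0009, -0.0005,  0.0006]), 'tau': array([  0.0018, -61.2901, -25.8275,   0.0693,   0.0473,  -0.0001]), 'position': array([0.1827, 0.5975, 0.2282]), 'eef_rot': array([ 2.5251,  1.8684, -0.0011]), 'force': array([-0.8473, -0.0361, -0.8307]), 'torque': array([-0.0159,  0.0179, -0.0368]), 'gripper_width': 0.09506471319021591}
```

View pics/top0.png

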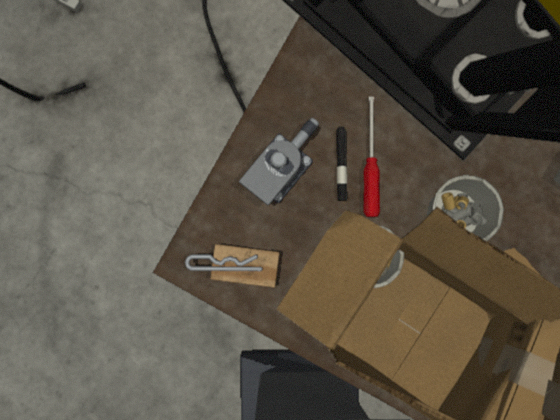

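View pics/side0.png

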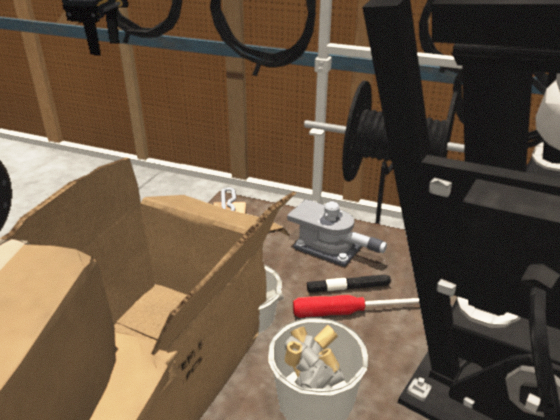

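View pics/wrist0.png

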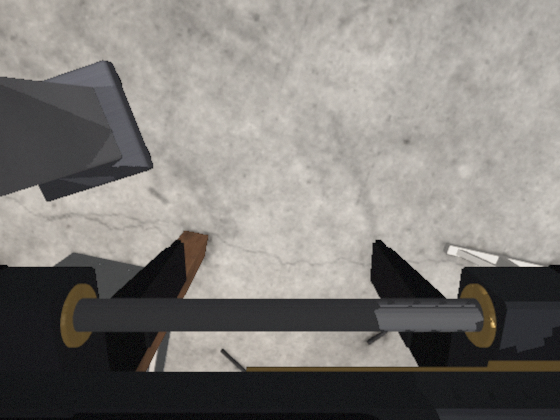

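```bash
python3 - <<'E'
from h import *
np.set_printoptions(precision=4,suppress=True)
i=cv2.imread("pics/top0.png")
a=cv2.resize(i[235:300,170:290],None,fx=6,fy=6,interpolation=cv2.INTER_CUBIC)
b=cv2.resize(i[110:210,230:330],None,fx=6,fy=6,interpolation=cv2.INTER_CUBIC)
cv2.imwrite("pics/za.png",a);cv2.imwrite("pics/zb.png",b)
for n in[(212,245),(280,247),(278,287),(211,283)]: print(px("top0",*n,.036))
for n in[(187,262),(262,269)]: print(px("top0",*n,.0395))
for n in[(280,160)]: print(px("top0",*n,.06))
for n in[(154,272),(300,15),(337,340)]: print("bench",px("top0",*n,.0))
E
```

```text
[0.4588 0.1782 0.036 ]
[0.4532 0.0629 0.036 ]
[0.386  0.0676 0.036 ]
[0.3949 0.1803 0.036 ]
[0.4308 0.2201 0.0395]
[0.4167 0.094  0.0395]
[0.5983 0.0604 0.06  ]
bench [0.4153 0.284  0.    ]
bench [0.8823 0.0168 0.    ]
bench [ 0.292  -0.0332  0.    ]
```

View pics/za.png

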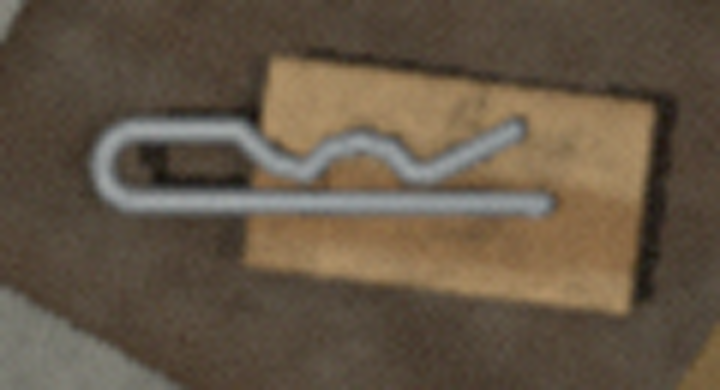

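View pics/zb.png

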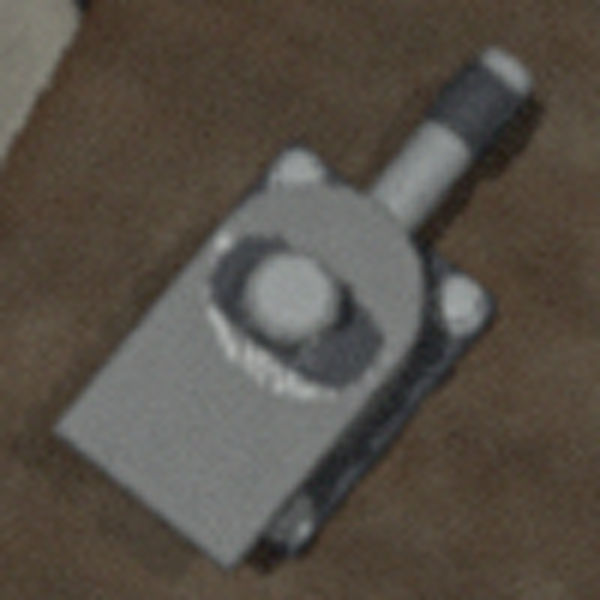

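```bash
cat >> h.py <<'E'
def tri(f1,p1,f2,p2):
    o=[];r=[]
    for f,p in((f1,p1),(f2,p2)):
        D=np.load("pics/%s.npz"%f);W=D["W"];fx,fy,cx,cy=D["K"]
        d=W[:3,:3]@np.array([(p[0]-cx)/fx,(p[1]-cy)/fy,1]);r.append(d/np.linalg.norm(d));o.append(W[:3,3])
    A=np.stack([r[0],-r[1]],1);t=np.linalg.lstsq(A,o[1]-o[0],rcond=None)[0]
    a=o[0]+t[0]*r[0];b=o[1]+t[1]*r[1];return (a+b)/2,np.linalg.norm(a-b)
E
python3 - <<'E'
from h import *
np.set_printoptions(precision=4,suppress=True)
for s in[(290,200),(133,162),(270,225),(20,240)]:
  for t in[(350,213),(403,262),(280,305),(337,350),(436,210)]:
    r=tri("side0",s,"top0",t)
    if r[1]<.02: print(s,t,r)
i=cv2.imread("pics/side0.png")
cv2.imwrite("pics/zs.png",cv2.resize(i[170:340,190:420],None,fx=3.4,fy=3.4,interpolation=cv2.INTER_CUBIC))
# clip mask in top
t=cv2.imread("pics/top0.png")[245:285,180:275].astype(int)
np.savetxt("/tmp/x",t[...,2]-t[...,0],fmt="%d")
E
```

```text
(290, 200) (350, 213) (array([ 0.5009, -0.0402,  0.1615]), np.float64(0.010129335474814587))
(290, 200) (436, 210) (array([ 0.489, -0.147,  0.227]), np.float64(0.003661202285142814))
(133, 162) (337, 350) (array([ 0.3015, -0.008 ,  0.2192]), np.float64(0.00881461103835926))
```

View pics/zs.png

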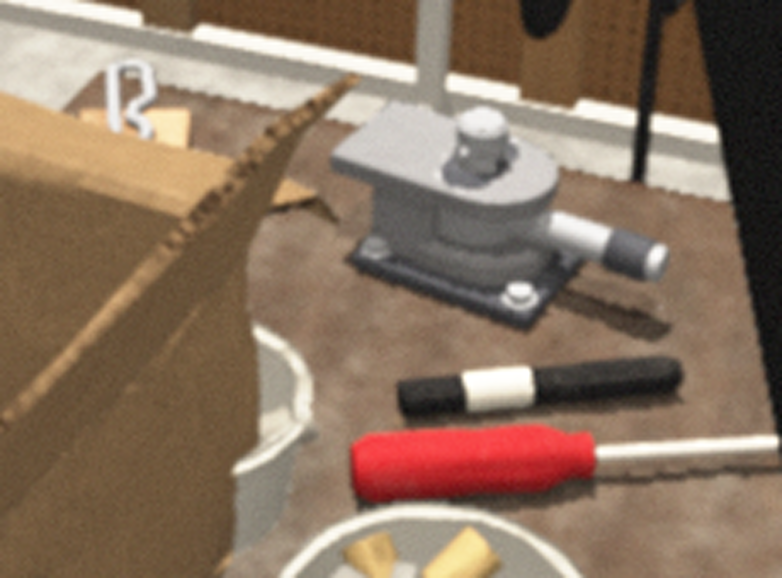

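```bash
python3 - <<'E'
from h import *
np.set_printoptions(precision=4,suppress=True)
f=lambda u,v,ox,oy:(u/6+ox-.4,v/6+oy-.4)
a=px("top0",*f(130,201,170,235),.0395);b=px("top0",*f(548,204,170,235),.0395)
print(a,b,np.degrees(np.arctan2(*(b-a)[1::-1])))
e=px("top0",*f(95,165,170,235),.0395);print("back",e)
# clevis tongue edges z=.06
P=[px("top0",*f(u,v,230,110),.06) for u,v in((57,430),(228,565),(415,300),(225,240))];print(P)
print(np.degrees(np.arctan2(*(P[3]-P[0])[1::-1])),np.degrees(np.arctan2(*(P[2]-P[1])[1::-1])))
print("pin",px("top0",*f(293,295,230,110),.085))
s=tool();print(s)
E
```

```text
[0.4204 0.2129 0.0395] [0.4174 0.0958 0.0395] -91.50545537846266
back [0.4307 0.2227 0.0395]
[array([0.5634, 0.1295, 0.06  ]), array([0.5246, 0.0825, 0.06  ]), array([0.5985, 0.0288, 0.06  ]), array([0.6165, 0.0817, 0.06  ])]
-41.96671780964017 -36.02367007960547
pin [0.5953 0.0634 0.085 ]
[[ 0.2924  0.9563 -0.0003  0.1827]
 [ 0.9563 -0.2924 -0.0007  0.5975]
 [-0.0008 -0.0001 -1.      0.2282]
 [ 0.      0.      0.      1.    ]]
```

>>> {"fn": "carry_out", "kwargs": {
  "series": "-1 0 0 0 1;-1 0 0 0 1;-1 0 0 0 1;-1 0 0 0 1;-1 0 0 0 1;-1 0 0 0 1;-1 0 0 0 1;-1 0 0 0 0.5;-1 0 0 0 0;-1 0 0 0 0"
}}

```text
time: 1.4
position: [0.1828, 0.5977, 0.2285]
eef_rot: [3.141, -0.052, -0.0]
force: [0.3, 0.1, -0.4]
gripper_width: 0.095
```

>>> {"fn": "carry_out", "kwargs": {
  "series": "-1 0.43 0.767 0 0;-1 0.43 0.767 0 0;-1 0.43 0.767 0 0;-1 0.43 0.767 0 0;-1 0.43 0.767 0 0;-1 0.43 0.767 0 0;-1 0.43 0.767 0 0;-1 0.43 0.767 0 0;-1 0.43 0.767 0 0;-1 0.43 0.767 0 0;-1 0 0 0 0;-1 0 0 0 0"
}}

```text
time: 2.9
position: [0.4242, 0.1289, 0.2286]
eef_rot: [-3.141, 0.055, 0.0]
force: [0.1, 1.1, 0.0]
gripper_width: 0.095
```

```bash
python3 - <<'E'
from h import *
np.set_printoptions(precision=4,suppress=True)
snap("wrist","w1");print(tool())
E
```

```text
[[ 0.9994 -0.0338 -0.0002  0.4241]
 [-0.0338 -0.9994  0.0002  0.1294]
 [-0.0002 -0.0002 -1.      0.2286]
 [ 0.      0.      0.      1.    ]]
```

View pics/w1.png

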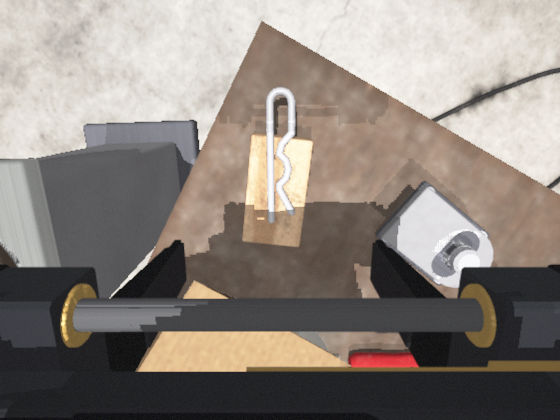

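```bash
python3 - <<'E'
from h import *
i=cv2.imread("pics/w1.png")
a=cv2.resize(i[80:250,230:330],None,fx=3.5,fy=3.5,interpolation=cv2.INTER_CUBIC)
b=cv2.resize(i[170:300,365:505],None,fx=4.5,fy=4.5,interpolation=cv2.INTER_CUBIC)
cv2.imwrite("pics/w1a.png",a);cv2.imwrite("pics/w1b.png",b)
E
```

```text
(no output)
```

View pics/w1a.png

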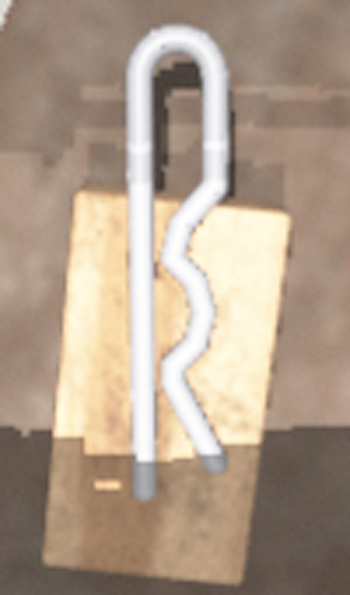

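View pics/w1b.png

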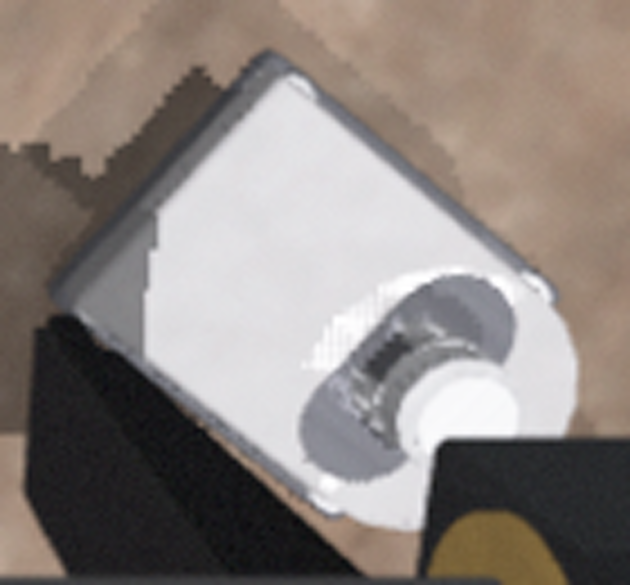

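```bash
python3 - <<'E'
from h import *
np.set_printoptions(precision=4,suppress=True)
g=lambda u,v,s,ox,oy:(u/s+ox-.4,v/s+oy-.4)
hd=lambda a,b:np.degrees(np.arctan2(*(b-a)[1::-1]))
A=lambda u,v,z=.0395:px("w1",*g(u,v,3.5,230,80),z)
B=lambda u,v,z=.06:px("w1",*g(u,v,4.5,365,170),z)
a,b=A(140,140),A(145,480);print("leg",a,b,hd(a,b),"tip",A(145,500),"back",A(178,26))
print("other wire",A(215,140), "offcut",A(78,190,.036),A(290,210,.036),A(45,565,.036),A(243,583,.036))
p=B(285,72);q=B(82,312);r=B(545,296);t=B(325,508)
print(p,q,r,t,hd(p,r),hd(q,t),hd(p,q)+90,np.linalg.norm(p-q))
print("pin",B(470,408,.085))
print("slot ends",B(470,325),B(350,425))
E
```

```text
leg [0.4205 0.1942 0.0395] [0.4181 0.0996 0.0395] -91.41648203050583 tip [0.4179 0.0936 0.0395] back [0.4315 0.2227 0.0395]
other wire [0.4404 0.1935 0.0395] offcut [0.403  0.1815 0.036 ] [0.4606 0.1742 0.036 ] [0.3876 0.0734 0.036 ] [0.4458 0.0658 0.036 ]
[0.5643 0.1309 0.06  ] [0.5251 0.08   0.06  ] [0.6234 0.0803 0.06  ] [0.5808 0.032  0.06  ] -40.599870234418894 -40.72593164957166 -37.603324300061686 0.06425661179328931
pin [0.5962 0.0664 0.085 ]
slot ends [0.6081 0.0742 0.06  ] [0.5845 0.0518 0.06  ]
```

>>> {"fn": "carry_out", "kwargs": {
  "series": "-1 0.035 -0.577 0 -0.05;-1 0.035 -0.577 0 0;-1 0 0 0.8 0;-1 0 0 0.8 0;-1 0 0 0.8 0;-1 0 0 0 0;-1 0 0 0 0"
}}

```text
time: 3.82
position: [0.4311, 0.1987, 0.086]
eef_rot: [-3.141, 0.039, -0.002]
force: [-0.4, -0.0, 0.4]
gripper_width: 0.0952
```

```bash
python3 - <<'E'
from h import *
np.set_printoptions(precision=4,suppress=True)
snap("wrist","w2");print(tool())
E
```

```text
[[ 0.9997 -0.0252  0.0024  0.4314]
 [-0.0252 -0.9997  0.0008  0.1986]
 [ 0.0024 -0.0009 -1.      0.0864]
 [ 0.      0.      0.      1.    ]]
```

View pics/w2.png

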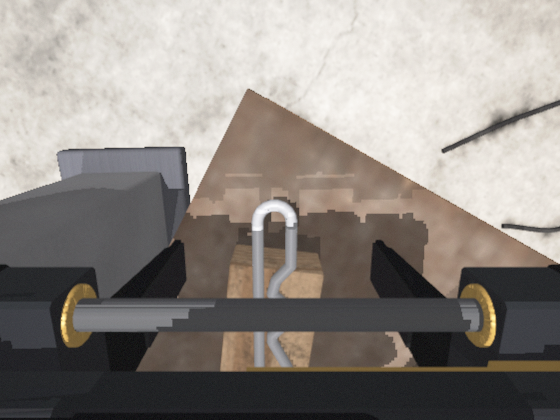

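>>> {"fn": "carry_out", "kwargs": {
  "series": "-1 0 0 0.434 0;-1 0 0 0.434 0;-1 0 0 0 0;-1 0 0 0 0"
}}

```text
time: 4.38
position: [0.4315, 0.1981, 0.0341]
eef_rot: [-3.141, 0.041, -0.003]
force: [-1.2, 0.2, 0.3]
gripper_width: 0.0949
```

```bash
python3 - <<'E'
from h import *
np.set_printoptions(precision=4,suppress=True)
print(px("w2",276,202,.0395),px("w2",258,235,.0395),px("w2",292,235,.0395))
snap("wrist","w3");print(tool(),observe()["force"])
E
```

```text
[0.4322 0.2215 0.0395] [0.4209 0.2015 0.0395] [0.4412 0.201  0.0395]
[[ 0.9997 -0.0261  0.0023  0.4315]
 [-0.0261 -0.9997  0.0008  0.1981]
 [ 0.0023 -0.0008 -1.      0.0341]
 [ 0.      0.      0.      1.    ]] [ 0.3231  0.1737 -0.4634]
```

View pics/w3.png

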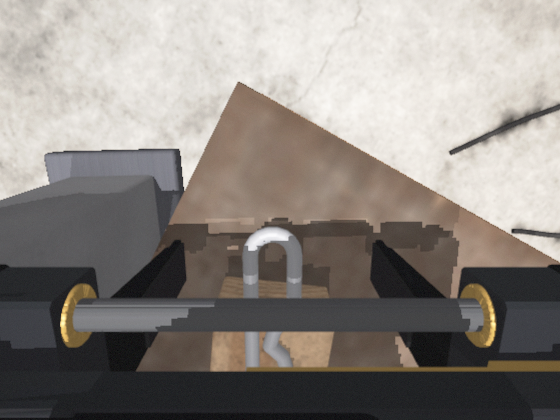

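>>> {"fn": "carry_out", "kwargs": {
  "series": "1 0 0 0 0;1 0 0 0 0;1 0 0 0 0;1 0 0 0 0;1 0 0 0 0;1 0 0 0 0;1 0 0 0 0;1 0 0 0 0",
  "newtons": 40
}}

```text
time: 5.42
position: [0.4308, 0.1978, 0.0325]
eef_rot: [-3.141, 0.041, 0.0]
force: [0.6, -0.3, 0.2]
gripper_width: 0.0258
```

>>> {"fn": "carry_out", "kwargs": {
  "series": "1 0 0 -0.3 0;1 0 0 -0.6 0;1 0 0 -0.9 0;1 0 0 -0.9 0;1 0 0 -0.6 0;1 0 0 -0.3 0;1 0 0 0 -0.6;1 0 0 0 -0.9;1 0 0 0 -0.9;1 0 0 0 -0.9;1 0 0 0 -0.9;1 0 0 0 -0.9;1 0 0 0 0;1 0 0 0 0"
}}

```text
time: 7.18
position: [0.4307, 0.1978, 0.2485]
eef_rot: [-2.855, -1.31, 0.0]
force: [-0.2, 0.4, -0.7]
gripper_width: 0.0262
```

```bash
python3 - <<'E'
from h import *
np.set_printoptions(precision=4,suppress=True)
snap("wrist","w4");snap("top","t4");print(tool());s=observe();print(s["force"],s["gripper_width"])
i=cv2.imread("pics/t4.png");cv2.imwrite("pics/t4z.png",cv2.resize(i[100:310,140:400],None,fx=2.8,fy=2.8,interpolation=cv2.INTER_CUBIC))
E
```

```text
[[ 0.6512  0.7589 -0.      0.4308]
 [ 0.7589 -0.6512  0.0001  0.1978]
 [ 0.     -0.0001 -1.      0.2485]
 [ 0.      0.      0.      1.    ]]
[ 0.7382 -0.3145 -0.617 ] 0.02565701560331667
```

View pics/w4.png

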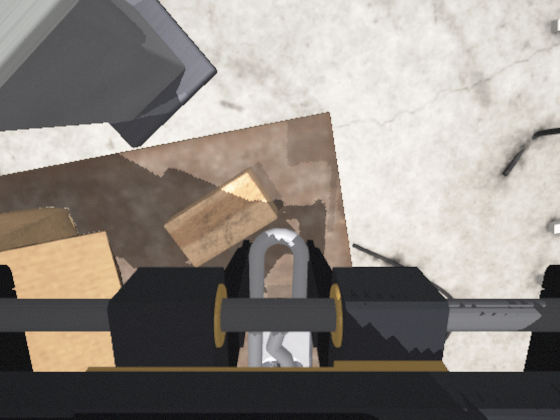

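View pics/t4z.png

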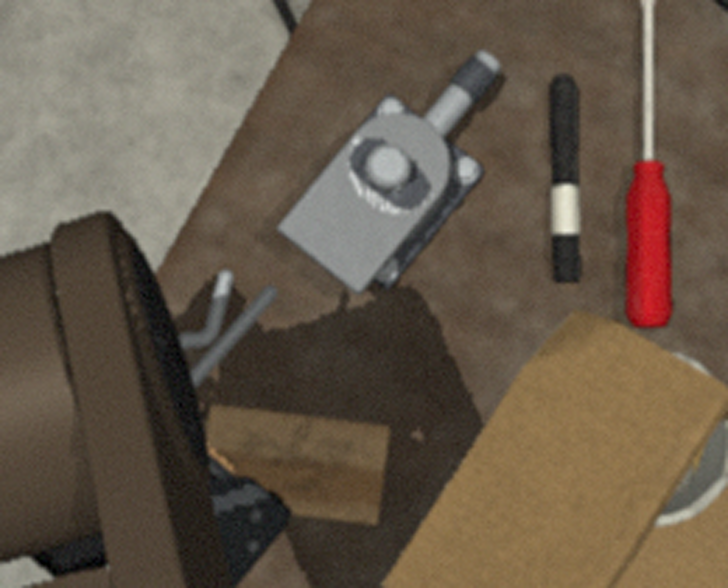

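>>> {"fn": "carry_out", "kwargs": {
  "series": "1 0.02 0.3 0 0;1 0.02 0.6 0 0;1 0.015 0.8 0 0;1 0.015 0.8 0 0;1 0.015 0.8 0 0;1 0.01 0.7 0 0;1 0 0.4 0 0;1 0 0.16 0 0;1 0 0 0 0;1 0 0 0 0"
}}

```text
time: 8.52
position: [0.6421, 0.025, 0.2487]
eef_rot: [-2.853, -1.316, 0.0]
force: [0.8, 0.3, -0.1]
gripper_width: 0.026
```

```bash
python3 - <<'E'
from h import *
np.set_printoptions(precision=4,suppress=True)
snap("wrist","w5");print(tool())
E
```

```text
[[ 0.649   0.7608  0.0001  0.6421]
 [ 0.7608 -0.649   0.0002  0.0251]
 [ 0.0002 -0.     -1.      0.2488]
 [ 0.      0.      0.      1.    ]]
```

View pics/w5.png

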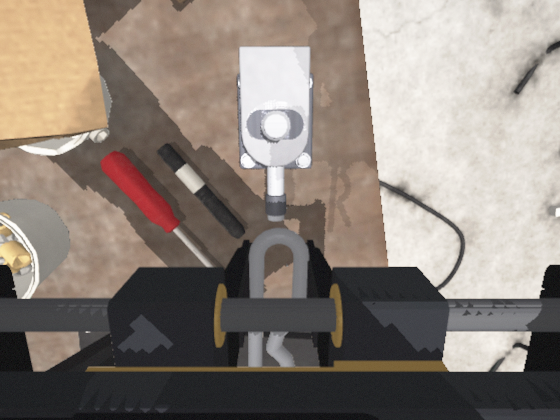

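```bash
python3 - <<'E'
from h import *
i=cv2.imread("pics/w5.png")
cv2.imwrite("pics/w5a.png",cv2.resize(i[35:180,225:325],None,fx=4,fy=4,interpolation=cv2.INTER_CUBIC))
cv2.imwrite("pics/w5b.png",cv2.resize(i[220:380,230:330],None,fx=3.6,fy=3.6,interpolation=cv2.INTER_CUBIC))
E
```

```text
(no output)
```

View pics/w5a.png

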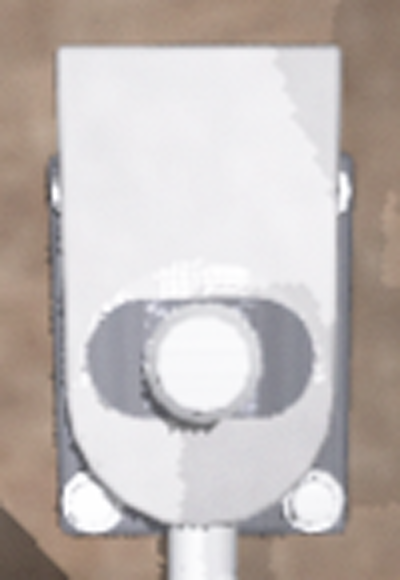

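View pics/w5b.png

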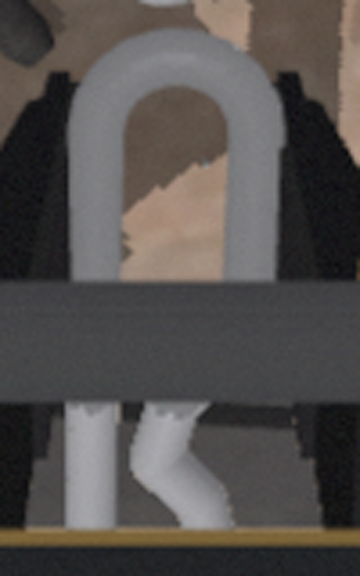

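```bash
python3 - <<'E'
from h import *
np.set_printoptions(precision=4,suppress=True)
hd=lambda a,b:np.degrees(np.arctan2(*(b-a)[1::-1]))
A=lambda u,v,z=.06:px("w5",u/4+225-.4,v/4+35-.4,z)
p=A(58,47);q=A(340,47);l=A(65,350);r=A(335,350)
print(hd(p,l),hd(q,r),hd(p,q)-90,np.linalg.norm(q-p))
h=np.radians((hd(p,l)+hd(q,r))/2);X=np.array([np.cos(h),np.sin(h)]);Y=np.array([-X[1],X[0]])
m=(p+q)[:2]/2;o=m+.068*X
print("heading",np.degrees(h),"origin",o)
for n,pt in(("pin",A(203.5,361,.084)),("slotL",A(85,358)),("slotR",A(315,358)),("slotmid",A(200,358)),("pinbase",A(203,415,.06))): print(n,(pt[:2]-o)@X,(pt[:2]-o)@Y,pt)
# held clip
T=tool()
B=lambda u,v,z:px("w5",u/3.6+230-.4,v/3.6+220-.4,z)
for z in(.2538,):
  for n,u,v in(("back",178,28),("legback",96,200),("wire2",252,200),("legfront",92,480),("legL",72,230),("wR",278,230)):
    print(n,(np.linalg.inv(T)@np.append(B(u,v,z),1))[:3])
E
```

```text
-40.62851375161206 -40.075583565866594 -40.40689596211395 0.06231135968995769
heading -40.35204865873933 origin [0.5961 0.0616]
pin -0.0013993114189362749 0.000960131970016336 [0.5956 0.0633 0.084 ]
slotL -0.001047277212379283 -0.026853088633364674 [0.5779 0.0418 0.06  ]
slotR -0.0009944938139646166 0.026840564043600038 [0.6127 0.0827 0.06  ]
slotmid -0.0010208857858936436 -6.5397196710597626e-06 [0.5953 0.0623 0.06  ]
pinbase 0.012085260844470955 0.0006567020137736147 [0.6057 0.0543 0.06  ]
back [ 0.0015 -0.0234 -0.005 ]
legback [-0.0089 -0.0003 -0.005 ]
wire2 [ 0.011  -0.0003 -0.005 ]
legfront [-0.0101  0.0415 -0.005 ]
legL [-0.012   0.0039 -0.005 ]
wR [ 0.0144  0.0039 -0.005 ]
```

```bash
python3 - <<'E'
from h import *
np.set_printoptions(precision=2,suppress=True)
i=cv2.cvtColor(cv2.imread("pics/w5.png"),cv2.COLOR_BGR2GRAY).astype(float)
for v in(255,265,275,285,292,336,345,355,363):
    print(v,i[v,244:268].astype(int),"|",i[v,286:312].astype(int))
snap("side","s5");s=cv2.imread("pics/s5.png");cv2.imwrite("pics/s5z.png",cv2.resize(s[60:280,200:450],None,fx=3,fy=3,interpolation=cv2.INTER_CUBIC))
E
```

```text
255 [ 23  20  26  30  59 103 121 122 123 124 125 127 128 129 127 129 125 125
 124 121 105  84  80  81] | [ 84  86  85  84  86  81  82 108 119 122 125 125 126 129 130 128 126 125
 125 124 120 119 105  61  25  26]
265 [ 26  30  33  33  31  99 118 122 122 127 126 127 128 128 126 127 125 125
 120 118  97  85  85  83] | [102 114 110 130 137 140 143 126 120 123 126 126 127 129 129 128 125 122
 124 122 121  84  39  27  29  30]
275 [ 31  34  34  35  32  97 119 121 123 123 126 126 128 129 127 126 126 123
 120 114  95  84  86  85] | [144 146 145 148 150 151 140 125 119 125 128 125 127 130 131 128 126 123
 124 122 120  75  29  30  30  31]
285 [ 32  32  30  30  33  83 113 120 120 124 125 125 128 127 124 123 127 124
 118 104  92 114 138 144] | [146 144 144 141 140 142 126 118 123 124 126 128 128 126 128 128 124 124
 122 120 104  62  28  32  31  33]
292 [ 30  33  33  28  31  62 106 120 124 123 126 126 128 130 128 125 124 125
 122 111 115 138 148 149] | [149 147 149 145 144 141 124 118 123 125 124 126 127 128 128 127 124 123
 123 119  92  47  30  30  32  33]
336 [ 52  67  67  67 123 149 156 160 162 167 166 165 163 159 155 151 141 131
 135  93  49  48  50  45] | [41 41 40 38 38 41 40 41 41 38 36 37 38 42 38 40 40 39 41 39 35 39 37 38
 38 66]
345 [ 75  74  73  75 126 150 158 160 164 167 165 165 163 160 154 149 139 129
  93  72  69  71 119 142] | [74 74 75 73 73 74 75 76 72 77 77 75 72 73 72 71 74 75 73 78 77 74 74 77
 76 75]
355 [ 75  73  74  74 126 148 157 160 163 164 164 163 162 154 151 148 137 125
  91  73  73  73  73  76] | [135 131 124 118 115 121  98  78  79  79  80  79  78  75  78  78  74  75
  77  78  80  74  76  76  74  75]
363 [ 76  79  78  78 126 152 155 161 163 164 164 161 160 156 148 145 137 123
  93  78  79  79  79  78] | [164 159 153 150 145 135 128 118  93  79  80  80  77  81  79  80  80  81
  81  80  82  79  79  80  77  77]
```

View pics/s5z.png

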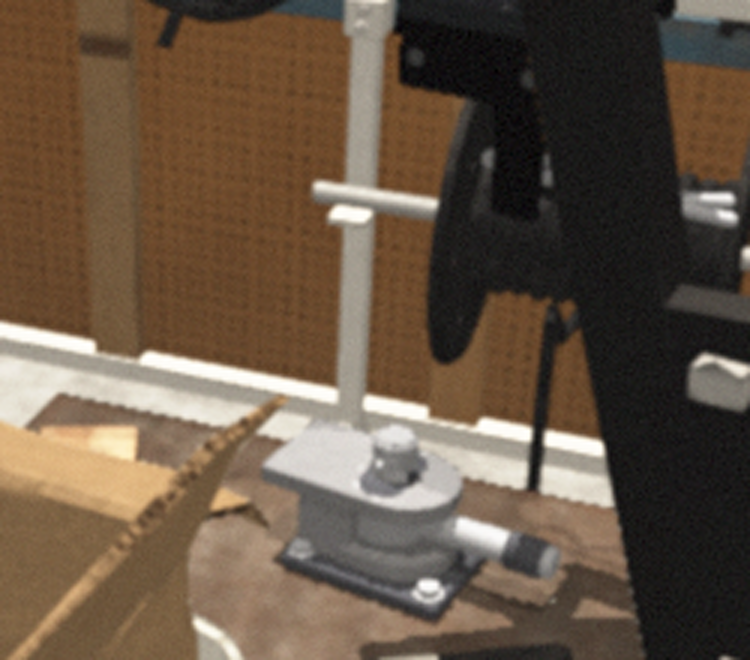

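>>> {"fn": "carry_out", "kwargs": {
  "series": "1 0 0 0 -0.16;1 0.037 -0.4 0 0;1 0.037 -0.546 0 0;1 0.037 -0.65 0 0;1 0.037 -0.65 0 0;1 0.037 -0.6 0 0;1 0.037 -0.43 0 0;1 0 0 0 0;1 0 0 0.7 0;1 0 0 0.8 0;1 0 0 0.7 0;1 0 0 0.5 0;1 0 0 0 0;1 0 0 0 0"
}}

```text
time: 10.38
position: [0.4988, 0.1581, 0.0875]
eef_rot: [2.834, 1.355, 0.002]
force: [-0.5, -0.3, -0.6]
gripper_width: 0.026
```

```bash
python3 - <<'E'
from h import *
np.set_printoptions(precision=4,suppress=True)
T=tool();print(T)
X=np.array([.762,-.6475]);Y=np.array([.6475,.762]);r=T[:2,3]-[.5955,.0633];print(r@X,r@Y)
for n,c in(("top",(150,280,130,380)),("side",(150,300,190,440)),("wrist",(150,400,180,380))):
    i,_=snap(n,n[0]+"6");cv2.imwrite("pics/%s6z.png"%n[0],cv2.resize(i[c[0]:c[1],c[2]:c[3]],None,fx=3,fy=3,interpolation=cv2.INTER_CUBIC) if n!="wrist" else i)
E
```

```text
[[ 0.628   0.7782  0.0013  0.4988]
 [ 0.7782 -0.628   0.0003  0.1581]
 [ 0.001   0.0008 -1.      0.0875]
 [ 0.      0.      0.      1.    ]]
-0.1350472883866474 0.009649002346500773
```

View pics/t6z.png

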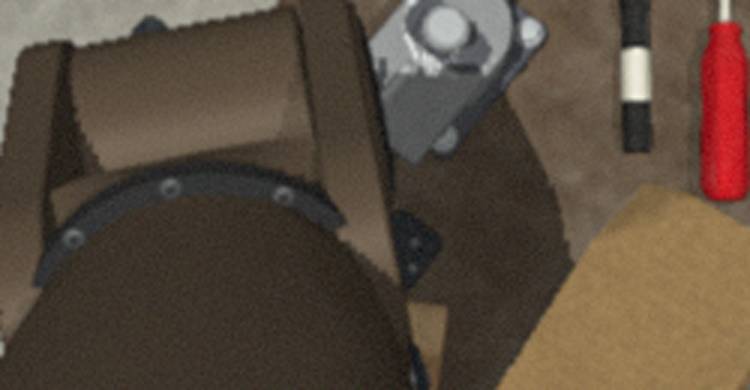

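View pics/s6z.png

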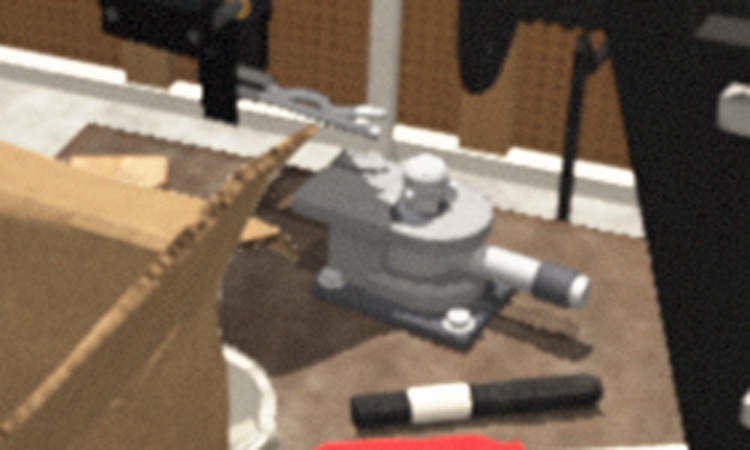

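View pics/w6z.png

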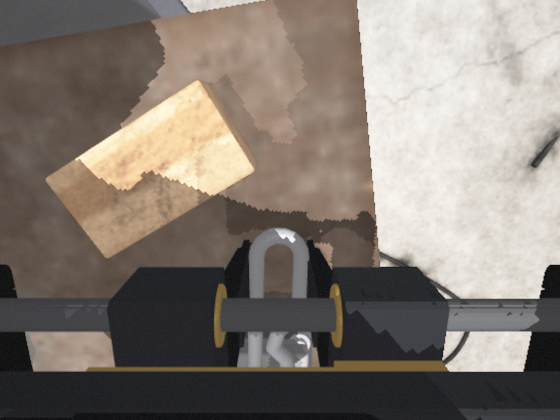

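```bash
python3 - <<'E'
from h import *
np.set_printoptions(precision=4,suppress=True)
T=tool()
i=cv2.imread("pics/s6.png")
z=cv2.resize(i[150:240,240:340],None,fx=7,fy=7,interpolation=cv2.INTER_CUBIC)
h=np.radians(-40.35);X=np.array([np.cos(h),np.sin(h),0]);Y=np.array([-X[1],X[0],0])
for dz in(.005,):
  o=T[:3,3]+.0521*X-.0095*Y+[0,0,dz]
  for cx in(-40,-20,0,20,40,54.5):
    u,v=proj("s6",o+X*cx/1000);print(cx,u,v);cv2.circle(z,(int((u-240+.5)*7),int((v-150+.5)*7)),3,(0,0,255),1)
for y in(.0,): # pin hole
  p=np.array([.5955,.0633,.0645])
  for q in(p-.013*X,p,p+np.array([0,0,.0205])):
    u,v=proj("s6",q);cv2.circle(z,(int((u-240+.5)*7),int((v-150+.5)*7)),3,(0,255,0),1)
cv2.imwrite("pics/s6q.png",z)
E
```

```text
-40 269.8865389905661 180.65036455471625
-20 279.5411548324302 183.61615167069786
0 289.38459338002804 186.63994295349897
20 299.42244876279085 189.72345685543968
40 309.66053829243174 192.86848038787394
54.5 317.2117899585256 195.18813818344626
```

View pics/s6q.png

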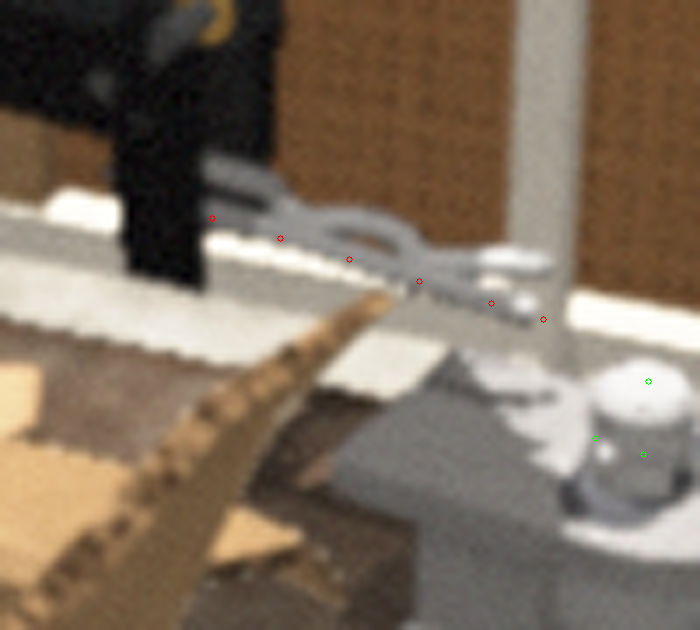

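>>> {"fn": "carry_out", "kwargs": {
  "series": "1 0 0 0.2 0;1 0 0 0.2 0;1 0 0 0.03 0;1 0 0 0 0;1 0 0 0 0"
}}

```text
time: 11.15
position: [0.4981, 0.1583, 0.0609]
eef_rot: [-2.834, -1.355, -0.0]
force: [-0.4, -0.9, -0.1]
gripper_width: 0.0258
```

```bash
python3 - <<'E'
from h import *
s=observe();print(s["position"],s["force"])
i,_=snap("side","s7");cv2.imwrite("pics/s7z.png",cv2.resize(i[160:240,240:340],None,fx=7,fy=7,interpolation=cv2.INTER_CUBIC))
E
```

```text
[0.49806112 0.15829017 0.06085451] [-0.43424671 -0.88591469 -0.05789215]
```

View pics/s7z.png

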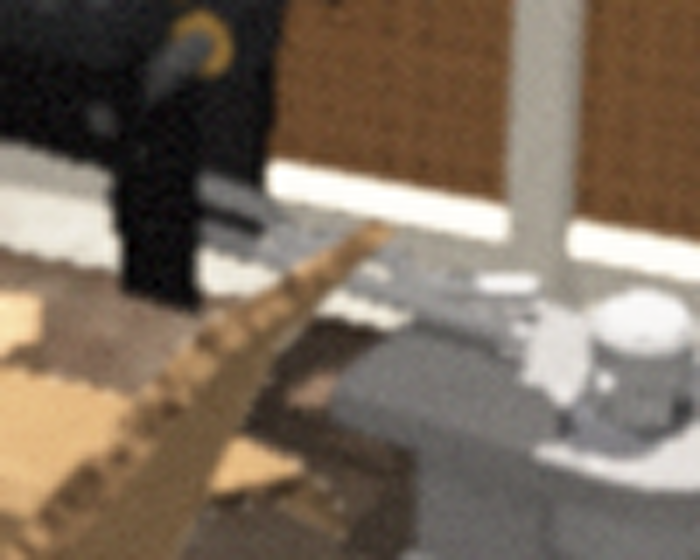

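Feel downwards for the tongue in 1 mm steps.

>>> {"fn": "carry_out", "kwargs": {
  "series": "1 0 0 0.017 0;1 0 0 0.017 0;1 0 0 0 0;1 0 0 0 0"
}}

```text
time: 11.7
position: [0.498, 0.1583, 0.0587]
eef_rot: [-2.834, -1.355, -0.0]
force: [0.1, -0.8, -0.6]
gripper_width: 0.026
```

>>> {"fn": "carry_out", "kwargs": {
  "series": "1 0 0 0.017 0;1 0 0 0 0;1 0 0 0 0"
}}

```text
time: 12.08
position: [0.498, 0.1583, 0.0577]
eef_rot: [-2.834, -1.355, -0.0]
force: [0.7, 0.9, -0.9]
gripper_width: 0.0258
```

>>> {"fn": "carry_out", "kwargs": {
  "series": "1 0 0 0.017 0;1 0 0 0 0;1 0 0 0 0"
}}

```text
time: 12.45
position: [0.498, 0.1583, 0.0567]
eef_rot: [-2.834, -1.355, -0.0]
force: [-0.3, 0.1, -0.8]
gripper_width: 0.0255
```

>>> {"fn": "carry_out", "kwargs": {
  "series": "1 0 0 0.017 0;1 0 0 0 0;1 0 0 0 0"
}}

```text
time: 12.82
position: [0.498, 0.1583, 0.0557]
eef_rot: [-2.834, -1.355, -0.0]
force: [-0.9, -0.7, 1.3]
gripper_width: 0.0261
```

>>> {"fn": "carry_out", "kwargs": {
  "series": "1 0 0 0.017 0;1 0 0 0 0;1 0 0 0 0"
}}

```text
time: 13.2
position: [0.498, 0.1583, 0.0547]
eef_rot: [-2.834, -1.355, -0.0]
force: [-0.0, 0.8, 2.2]
gripper_width: 0.0258
```

```bash
python3 - <<'E'
from h import *
s=observe();print(s["position"],s["force"])
i,_=snap("side","s8");cv2.imwrite("pics/s8z.png",cv2.resize(i[160:240,240:340],None,fx=7,fy=7,interpolation=cv2.INTER_CUBIC))
E
```

```text
[0.49798664 0.15828332 0.05467901] [-0.04958459  0.77278999  2.23942842]
```

View pics/s8z.png

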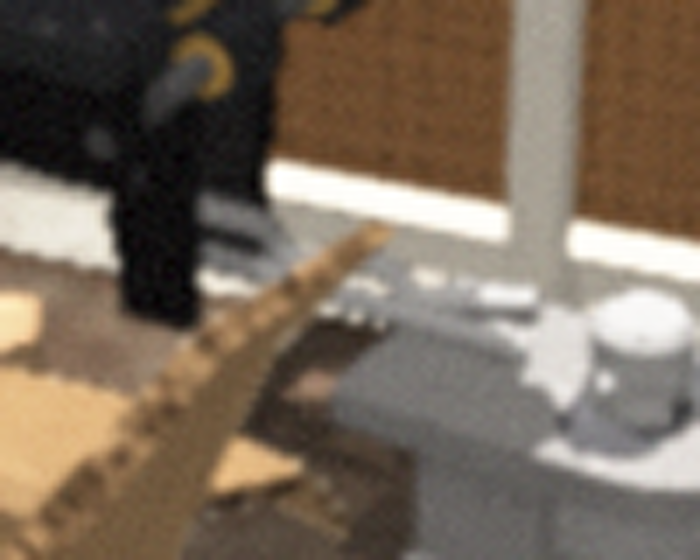

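>>> {"fn": "carry_out", "kwargs": {
  "series": "1 0 0 -0.017 0;1 -0.003 0.1 0 0;1 -0.003 0.1 0 0;1 -0.003 0.1 0 0;1 0 0 0 0;1 0 0 0 0"
}}

```text
time: 14.0
position: [0.5118, 0.1464, 0.0557]
eef_rot: [2.834, 1.355, 0.001]
force: [0.4, -0.4, 1.2]
gripper_width: 0.0258
```

>>> {"fn": "carry_out", "kwargs": {
  "series": "1 -0.003 0.1 0 0;1 0 0 0 0;1 0 0 0 0"
}}

```text
time: 14.38
position: [0.5164, 0.1426, 0.0557]
eef_rot: [2.834, 1.355, 0.001]
force: [-0.2, -1.0, 2.1]
gripper_width: 0.0262
```

```bash
python3 - <<'E'
from h import *
T=tool();s=observe();print(s["position"],s["force"])
X=np.array([.762,-.6475]);Y=np.array([.6475,.762]);r=T[:2,3]-[.5955,.0633];print(r@X,r@Y)
i,_=snap("side","s9");cv2.imwrite("pics/s9z.png",cv2.resize(i[160:240,240:340],None,fx=7,fy=7,interpolation=cv2.INTER_CUBIC))
i,_=snap("top","t9");cv2.imwrite("pics/t9z.png",cv2.resize(i[120:220,220:340],None,fx=6,fy=6,interpolation=cv2.INTER_CUBIC))
E
```

```text
[0.51643337 0.14258695 0.05574557] [-0.22145502 -0.96347833  2.12928806]
-0.11158706977915946 0.009221010643077404
```

View pics/s9z.png

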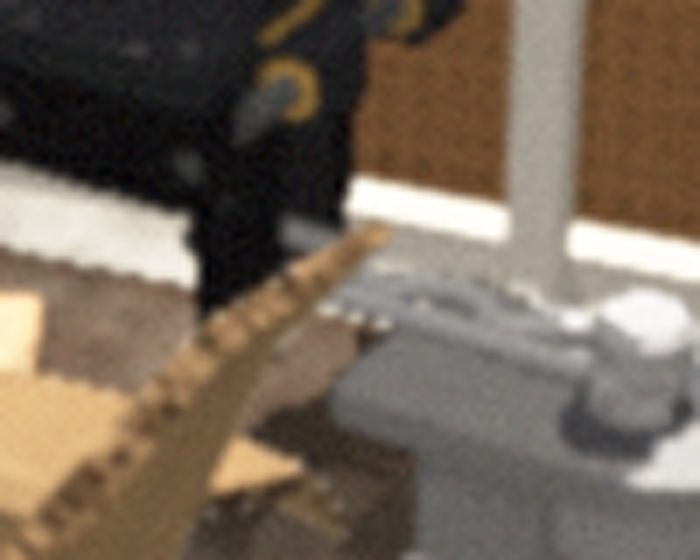

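View pics/t9z.png

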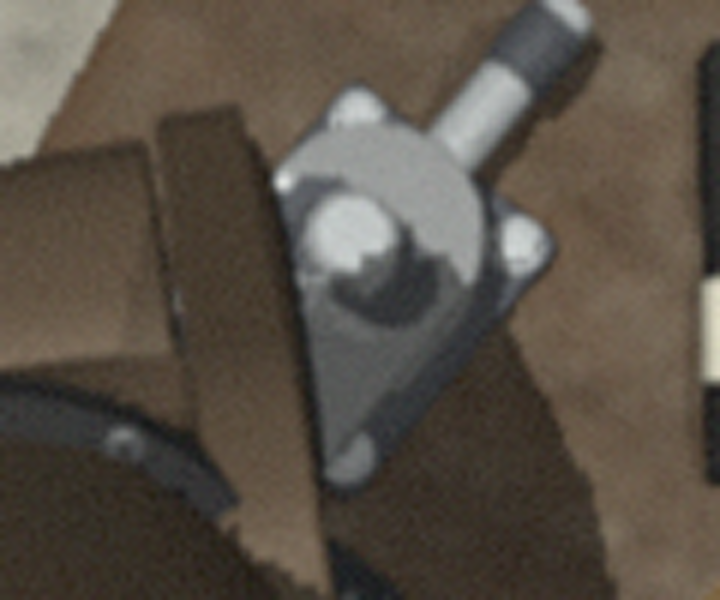

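>>> {"fn": "carry_out", "kwargs": {
  "series": "1 -0.002 0.08 0 0;1 -0.002 0.08 0 0;1 -0.002 0.07 0 0;1 0 0 0 0;1 0 0 0 0"
}}

```text
time: 15.1
position: [0.5271, 0.1335, 0.0558]
eef_rot: [2.834, 1.355, 0.001]
force: [1.2, -0.9, 4.4]
gripper_width: 0.0256
```

```bash
python3 - <<'E'
from h import *
T=tool();s=observe();print(s["position"],s["force"],s["torque"])
X=np.array([.762,-.6475]);Y=np.array([.6475,.762]);r=T[:2,3]-[.5955,.0633];print(r@X,r@Y)
i,_=snap("side","s10");cv2.imwrite("pics/s10z.png",cv2.resize(i[160:240,240:340],None,fx=7,fy=7,interpolation=cv2.INTER_CUBIC))
i,_=snap("wrist","w10")
E
```

```text
[0.52711602 0.13354904 0.05576139] [ 1.17835032 -0.85837207  4.41288775] [-0.31983196 -0.32210852  0.05480952]
-0.09759484859285665 0.00925114401470621
```

View pics/s10z.png

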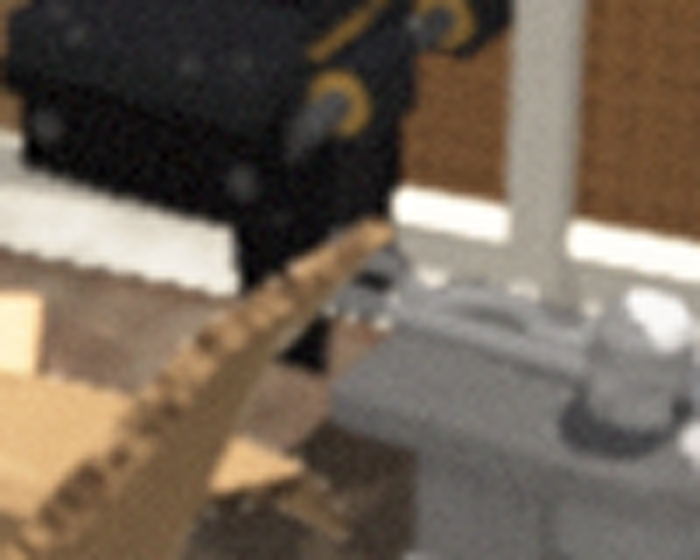

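View pics/w10.png

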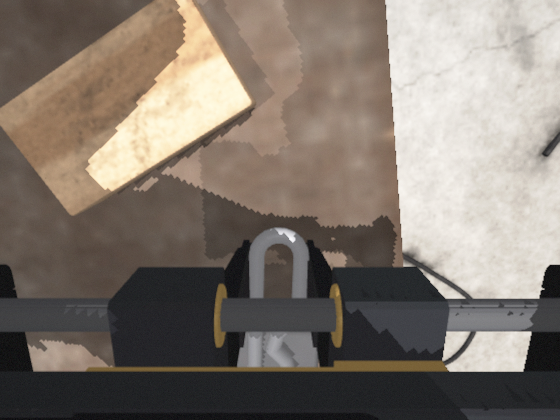

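>>> {"fn": "carry_out", "kwargs": {
  "series": "1 0 0.04 -0.012 0;1 0 0 0 0;1 0 0 0 0"
}}

```text
time: 15.58
position: [0.5284, 0.1322, 0.0562]
eef_rot: [-2.834, -1.355, 0.001]
force: [0.1, 0.3, 1.8]
gripper_width: 0.0262
```

>>> {"fn": "carry_out", "kwargs": {
  "series": "1 0 0.04 0 0;1 0 0 0 0;1 0 0 0 0"
}}

```text
time: 15.95
position: [0.5305, 0.1306, 0.0563]
eef_rot: [2.834, 1.355, 0.0]
force: [0.6, -0.9, 1.2]
gripper_width: 0.0256
```

>>> {"fn": "carry_out", "kwargs": {
  "series": "1 0 0.025 0 0;1 0 0 0 0;1 0 0 0 0"
}}

```text
time: 16.32
position: [0.5317, 0.1297, 0.0564]
eef_rot: [2.834, 1.355, 0.0]
force: [0.2, -1.0, 0.5]
gripper_width: 0.0257
```

>>> {"fn": "carry_out", "kwargs": {
  "series": "1 0 0.025 0 0;1 0 0 0 0;1 0 0 0 0"
}}

```text
time: 16.7
position: [0.5328, 0.1288, 0.0564]
eef_rot: [2.834, 1.355, 0.0]
force: [0.7, 0.2, 1.0]
gripper_width: 0.0258
```

>>> {"fn": "carry_out", "kwargs": {
  "series": "1 0 0.025 0 0;1 0 0 0 0;1 0 0 0 0"
}}

```text
time: 17.08
position: [0.5341, 0.1279, 0.0564]
eef_rot: [2.834, 1.355, 0.001]
force: [0.3, 1.8, 0.8]
gripper_width: 0.0259
```

```bash
python3 - <<'E'
from h import *
T=tool();s=observe();print(s["position"],s["force"],s["torque"])
X=np.array([.762,-.6475]);Y=np.array([.6475,.762]);r=T[:2,3]-[.5955,.0633];print(r@X,r@Y,s["force"][:2]@X,s["force"][:2]@Y)
i,_=snap("side","s11");cv2.imwrite("pics/s11z.png",cv2.resize(i[160:240,240:340],None,fx=7,fy=7,interpolation=cv2.INTER_CUBIC))
E
```

```text
[0.53408047 0.12790548 0.05639689] [0.34373193 1.81727745 0.77603033] [ 0.20700106 -0.08263322  0.13268247]
-0.08863372521144518 0.009460231871517469 -0.9147634177649896 1.6073318424173928
```

View pics/s11z.png

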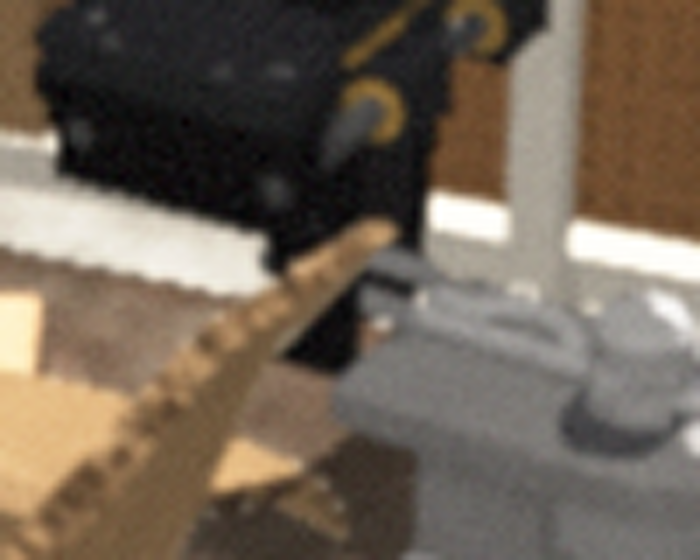

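>>> {"fn": "carry_out", "kwargs": {
  "series": "0 0 0 0 0;0 0 0 0 0;0 0 0 0 0;0 0 0 0 0;0 0 0 0 0;0 0 0 0 0"
}}

```text
time: 17.88
position: [0.5339, 0.1279, 0.0564]
eef_rot: [-2.834, -1.355, -0.0]
force: [0.3, 1.0, -0.2]
gripper_width: 0.0472
```

>>> {"fn": "carry_out", "kwargs": {
  "series": "0 0 0 -0.5 0;0 0 0 -0.7 0;0 0 0 -0.7 0;0 0 0 0 0;0 0 0 0 0"
}}

```text
time: 18.5
position: [0.5336, 0.1278, 0.1698]
eef_rot: [-2.834, -1.355, 0.001]
force: [0.2, -0.5, -0.5]
gripper_width: 0.0479
```

```bash
python3 - <<'E'
from h import *
T=tool();s=observe();print(s["position"],s["force"],s["gripper_width"])
i,_=snap("side","s12");cv2.imwrite("pics/s12z.png",cv2.resize(i[160:240,240:340],None,fx=7,fy=7,interpolation=cv2.INTER_CUBIC))
i,_=snap("wrist","w12")
E
```

```text
[0.53355752 0.12781442 0.16982934] [ 0.2352178  -0.48615518 -0.49942989] 0.04787393388209259
```

View pics/s12z.png

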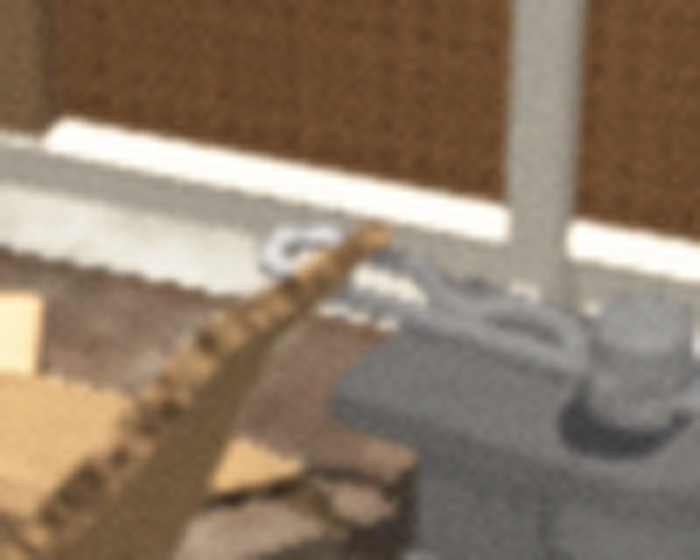

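View pics/w12.png

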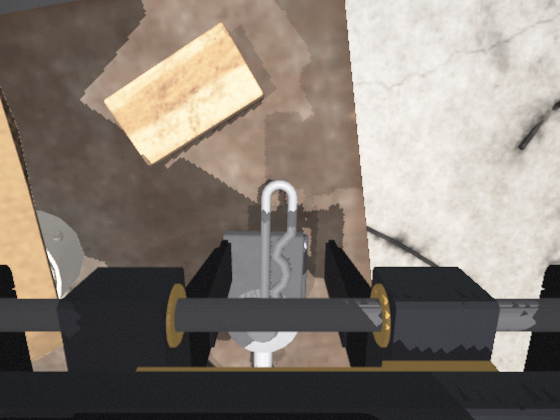

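>>> {"fn": "carry_out", "kwargs": {
  "series": "1 0 0 -0.6 0;1 0 0 -0.6 0;1 -0.02 0.8 0 0;1 -0.02 0.8 0 0;1 -0.02 0.8 0 0;1 0 0 0 0;1 0 0 0 0"
}}

```text
time: 19.48
position: [0.6432, 0.0347, 0.241]
eef_rot: [-2.833, -1.354, 0.003]
force: [-1.3, 0.5, 0.9]
gripper_width: 0.0006
```

```bash
python3 - <<'E'
from h import *
T=tool();s=observe();print(s["position"],s["gripper_width"])
i,_=snap("wrist","w13");cv2.imwrite("pics/w13z.png",cv2.resize(i[0:180,200:340],None,fx=3.3,fy=3.3,interpolation=cv2.INTER_CUBIC))
E
```

```text
[0.64318733 0.03473146 0.24101737] 0.000570627979832539
```

View pics/w13z.png

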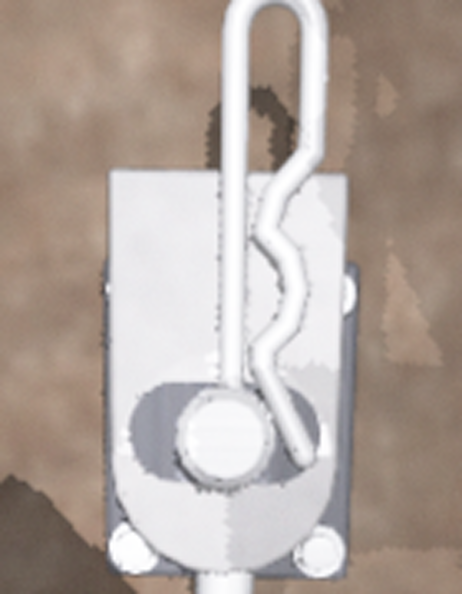

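>>> {"fn": "carry_out", "kwargs": {
  "series": "1 0.025 -0.8 0 0;1 0.02 -0.8 0 0;1 0.02 -0.8 0 0;1 0.02 -0.77 0 0;1 0 0 0.8 0;1 0 0 0.8 0;1 0 0 0.8 0;1 0 0 0.5 0;1 0 0 0 0;1 0 0 0 0"
}}

```text
time: 20.78
position: [0.4991, 0.1585, 0.0696]
eef_rot: [2.834, 1.356, 0.002]
force: [1.1, -0.7, 1.3]
gripper_width: 0.0007
```

```bash
python3 - <<'E'
from h import *
g=lambda u,v:px("w13",u/3.3+200-.4,v/3.3-.4,.0635)
X=np.array([.762,-.6475]);Y=np.array([.6475,.762]);o=[.5955,.0633]
for n,u,v in(("back",275,0),("leg1",237,60),("leg2",232,380)):
    r=g(u,v)[:2]-o;print(n,r@X,r@Y)
T=tool();r=T[:2,3]-o;print(T[:3,3],r@X,r@Y,observe()["force"])
snap("wrist","w14")
E
```

```text
back -0.10641233918017692 0.009991376275339187
leg1 -0.09251946488061934 0.0007378565178411591
leg2 -0.013698532259945205 0.0010705873571421362
[0.49909828 0.15847347 0.06955394] -0.1350829261005965 0.010102070624379691 [ 1.12468465 -0.72637462  1.27332544]
```

View pics/w14.png

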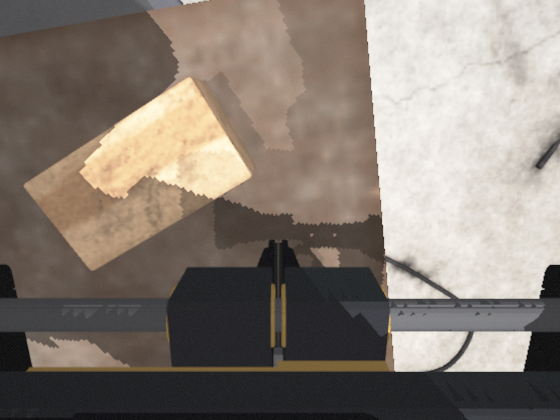

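>>> {"fn": "carry_out", "kwargs": {
  "series": "1 0 0 0.16 0;1 0 0 0 0;1 0 0.08 0 0;1 0 0.04 0 0;1 0 0 0 0;1 0 0 0 0"
}}

```text
time: 21.58
position: [0.5045, 0.1535, 0.0588]
eef_rot: [-2.834, -1.355, 0.0]
force: [0.2, 0.9, 0.0]
gripper_width: 0.0003
```

>>> {"fn": "carry_out", "kwargs": {
  "series": "1 0 0.04 0 0;1 0 0 0 0;1 0 0 0 0"
}}

```text
time: 21.95
position: [0.5064, 0.152, 0.0588]
eef_rot: [-2.834, -1.355, -0.0]
force: [0.3, -0.5, -0.0]
gripper_width: 0.0004
```

>>> {"fn": "carry_out", "kwargs": {
  "series": "1 0 0.04 0 0;1 0 0 0 0;1 0 0 0 0"
}}

```text
time: 22.32
position: [0.5083, 0.1505, 0.0588]
eef_rot: [-2.834, -1.355, -0.0]
force: [0.5, -0.4, 0.2]
gripper_width: 0.0002
```

>>> {"fn": "carry_out", "kwargs": {
  "series": "1 0 0.04 0 0;1 0 0 0 0;1 0 0 0 0"
}}

```text
time: 22.7
position: [0.5102, 0.149, 0.0587]
eef_rot: [-2.834, -1.355, -0.0]
force: [-0.4, 0.2, -0.1]
gripper_width: -0.0
```

>>> {"fn": "carry_out", "kwargs": {
  "series": "1 0 0.04 0 0;1 0 0 0 0;1 0 0 0 0"
}}

```text
time: 23.08
position: [0.5122, 0.1474, 0.0588]
eef_rot: [2.834, 1.355, 0.001]
force: [-0.8, 0.3, -0.7]
gripper_width: 0.0003
```

>>> {"fn": "carry_out", "kwargs": {
  "series": "1 0 0.04 0 0;1 0 0 0 0;1 0 0 0 0"
}}

```text
time: 23.45
position: [0.5139, 0.146, 0.0588]
eef_rot: [-2.834, -1.355, -0.0]
force: [-0.7, 2.0, -0.2]
gripper_width: 0.0003
```

>>> {"fn": "carry_out", "kwargs": {
  "series": "1 0 0.04 0 0;1 0 0 0 0;1 0 0 0 0"
}}

```text
time: 23.82
position: [0.5156, 0.1445, 0.0588]
eef_rot: [-2.834, -1.355, 0.0]
force: [-2.9, 2.6, -0.1]
gripper_width: 0.0004
```

>>> {"fn": "carry_out", "kwargs": {
  "series": "1 0 0.04 0 0;1 0 0 0 0;1 0 0 0 0"
}}

```text
time: 24.2
position: [0.5178, 0.1429, 0.0588]
eef_rot: [2.834, 1.355, 0.001]
force: [-1.3, 2.2, -0.3]
gripper_width: 0.0006
```

>>> {"fn": "carry_out", "kwargs": {
  "series": "1 0 0.04 0 0;1 0 0 0 0;1 0 0 0 0"
}}

```text
time: 24.58
position: [0.5199, 0.1413, 0.0589]
eef_rot: [2.834, 1.355, 0.001]
force: [0.6, -0.2, -0.8]
gripper_width: 0.0001
```

```bash
python3 - <<'E'
from h import *
s=observe();print(s["position"],s["force"])
i,_=snap("side","s15");a=cv2.resize(i[160:240,240:340],None,fx=5,fy=5,interpolation=cv2.INTER_CUBIC)
i,_=snap("top","t15");b=cv2.resize(i[110:210,220:320],None,fx=4,fy=4,interpolation=cv2.INTER_CUBIC)
cv2.imwrite("pics/s15z.png",a);cv2.imwrite("pics/t15z.png",b);snap("wrist","w15")
E
```

```text
[0.51991063 0.14132697 0.05889684] [ 0.57431275 -0.23247996 -0.76736931]
```

View pics/s15z.png

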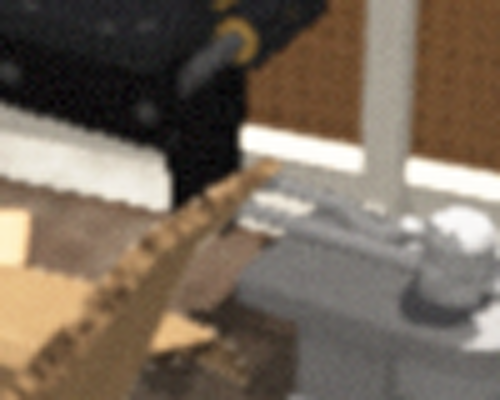

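View pics/t15z.png

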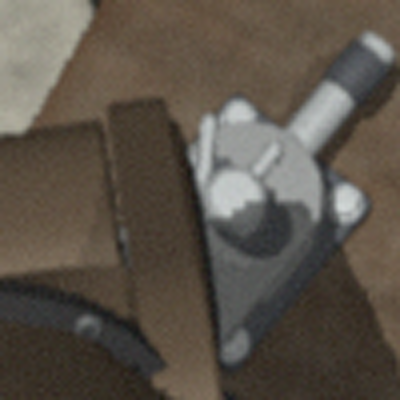

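View pics/w15.png

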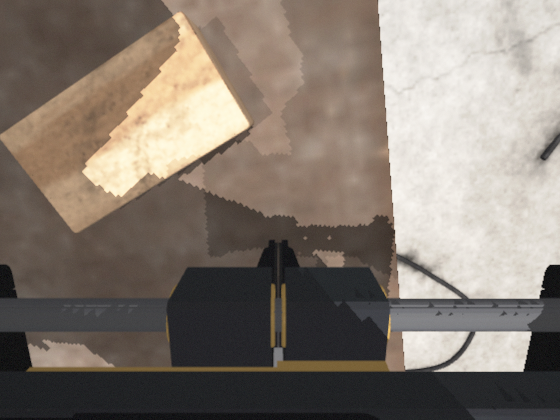

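```bash
python3 - <<'E'
from h import *
X=np.array([.762,-.6475]);Y=np.array([.6475,.762]);o=np.array([.5955,.0633])
g=lambda u,v:px("t15",u/4+220-.4,v/4+110-.4,.0635)[:2]-o
for n,u,v in(("tip",281,141),("bowtip",208,115)): r=g(u,v);print(n,r@X,r@Y)
E
```

```text
tip 0.034024072458500504 0.0027325309731488154
bowtip 0.023204578740235578 0.03351270692073465
```

>>> {"fn": "carry_out", "kwargs": {
  "series": "1 0 0.04 0 0;1 0 0 0 0;1 0 0 0 0"
}}

```text
time: 25.1
position: [0.5214, 0.1399, 0.0588]
eef_rot: [2.834, 1.355, 0.0]
force: [-1.1, 1.8, 0.4]
gripper_width: 0.0003
```

>>> {"fn": "carry_out", "kwargs": {
  "series": "1 0 0.04 0 0;1 0 0 0 0;1 0 0 0 0"
}}

```text
time: 25.48
position: [0.5235, 0.1384, 0.0588]
eef_rot: [2.834, 1.355, 0.001]
force: [0.1, 0.1, -0.1]
gripper_width: 0.0005
```

>>> {"fn": "carry_out", "kwargs": {
  "series": "1 0 0.04 0 0;1 0 0 0 0;1 0 0 0 0"
}}

```text
time: 25.85
position: [0.5254, 0.1368, 0.0588]
eef_rot: [2.834, 1.355, 0.001]
force: [-0.2, 0.1, 0.0]
gripper_width: 0.0005
```

```bash
python3 - <<'E'
from h import *
T=tool();X=np.array([.762,-.6475]);Y=np.array([.6475,.762]);r=T[:2,3]-[.5955,.0633];print(r@X,r@Y,observe()["force"])
i,_=snap("top","t16");b=cv2.resize(i[110:180,250:320],None,fx=7,fy=7,interpolation=cv2.INTER_CUBIC)
cv2.imwrite("pics/t16z.png",b)
E
```

```text
-0.101025882716042 0.010645278705348987 [-0.16857635  0.12982971  0.01442019]
```

View pics/t16z.png

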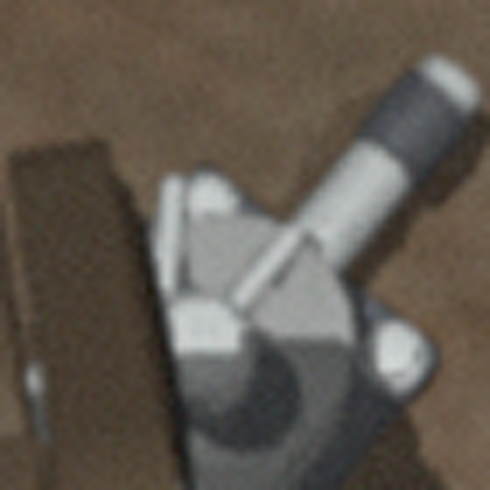

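```bash
python3 - <<'E'
from h import *
X=np.array([.762,-.6475]);Y=np.array([.6475,.762]);o=np.array([.5955,.0633])
g=lambda u,v:px("t16",u/7+250-.4,v/7+110-.4,.0635)[:2]-o
for n,u,v in(("tip",308,224),("bowtip",172,178)): r=g(u,v);print(n,r@X,r@Y)
E
```

```text
tip 0.042348434463186056 0.0013686780565349659
bowtip 0.03036706006377112 0.033780848853750586
```

>>> {"fn": "carry_out", "kwargs": {
  "series": "1 0 0.04 0 0;1 0 0 0 0;1 0 0 0 0"
}}

```text
time: 26.28
position: [0.5272, 0.1354, 0.0588]
eef_rot: [2.834, 1.355, 0.001]
force: [0.4, 0.1, -0.2]
gripper_width: -0.0
```

>>> {"fn": "carry_out", "kwargs": {
  "series": "1 0 0.04 0 0;1 0 0 0 0;1 0 0 0 0"
}}

```text
time: 26.65
position: [0.529, 0.1339, 0.0588]
eef_rot: [2.834, 1.355, 0.001]
force: [0.1, -0.3, 0.1]
gripper_width: 0.0005
```

>>> {"fn": "carry_out", "kwargs": {
  "series": "1 0 0.04 0 0;1 0 0 0 0;1 0 0 0 0"
}}

```text
time: 27.02
position: [0.5308, 0.1324, 0.0588]
eef_rot: [2.834, 1.355, 0.0]
force: [0.3, -0.4, 0.2]
gripper_width: 0.0005
```

```bash
python3 - <<'E'
from h import *
T=tool();X=np.array([.762,-.6475]);Y=np.array([.6475,.762]);r=T[:2,3]-[.5955,.0633];print(r@X,r@Y,observe()["force"])
i,_=snap("top","t17");b=cv2.resize(i[110:180,250:320],None,fx=7,fy=7,interpolation=cv2.INTER_CUBIC)
cv2.imwrite("pics/t17z.png",b)
E
```

```text
-0.0940652578696706 0.010714514090396131 [ 0.26733111 -0.42459617  0.202593  ]
```

View pics/t17z.png

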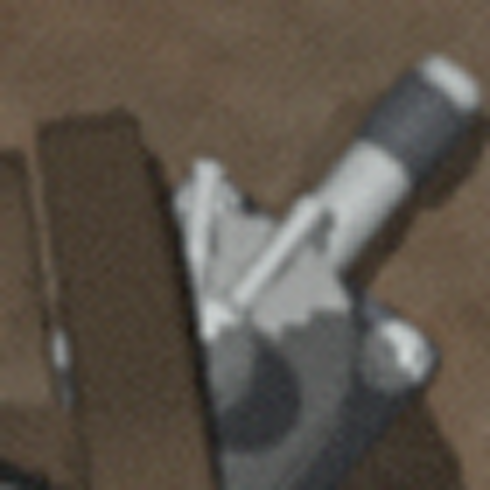

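```bash
python3 - <<'E'
from h import *
X=np.array([.762,-.6475]);Y=np.array([.6475,.762]);o=np.array([.5955,.0633])
g=lambda u,v:px("t17",u/7+250-.4,v/7+110-.4,.0635)[:2]-o
for n,u,v in(("tip",319,198),("bowtip",208,162)): r=g(u,v);print(n,r@X,r@Y)
E
```

```text
tip 0.04897835912588826 0.003341293530964516
bowtip 0.038905450432827345 0.029571901038337678
```

>>> {"fn": "carry_out", "kwargs": {
  "series": "1 0 -0.2 0 0;1 0 -0.2 0 0;1 0 -0.2 -0.8 0;1 0 0 -0.9 0;1 0 0 -0.9 0;1 0 0.9 0 0;1 0 0.9 0 0;1 0 0.95 0 0;1 0 0 0 0;1 0 0 0 0"
}}

```text
time: 28.32
position: [0.6301, 0.0521, 0.2143]
eef_rot: [-2.834, -1.355, 0.002]
force: [0.1, 0.1, 0.1]
gripper_width: 0.0003
```

```bash
python3 - <<'E'
from h import *
T=tool();s=observe();print(s["position"],s["gripper_width"])
i,_=snap("wrist","w18");cv2.imwrite("pics/w18z.png",cv2.resize(i[0:220,200:380],None,fx=2.7,fy=2.7,interpolation=cv2.INTER_CUBIC))
i,_=snap("top","t18");cv2.imwrite("pics/t18z.png",cv2.resize(i[110:210,220:320],None,fx=6,fy=6,interpolation=cv2.INTER_CUBIC))
E
```

```text
[0.63011912 0.05208819 0.2143053 ] 0.000349972295089786
```

View pics/w18z.png

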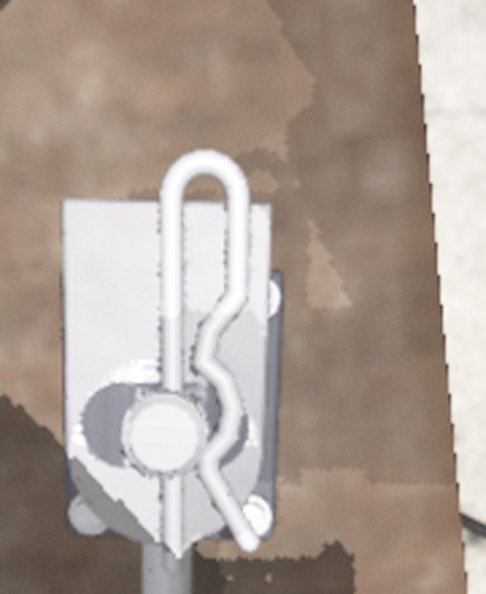

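View pics/t18z.png

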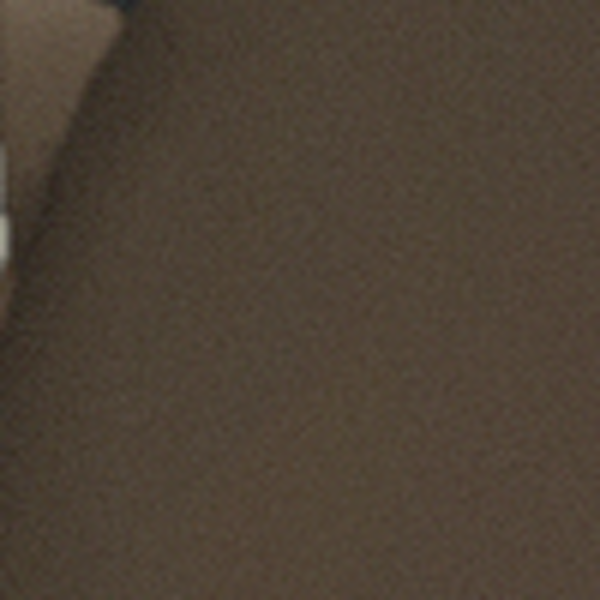

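```bash
python3 - <<'E'
from h import *
X=np.array([.762,-.6475]);Y=np.array([.6475,.762]);o=np.array([.5955,.0633])
g=lambda u,v,z=.0635:px("w18",u/2.7+200-.4,v/2.7-.4,z)[:2]-o
for n,u,v,z in(("back",205,151,.0635),("tip",176,558,.0635),("dip",203,352,.0635),("nose",209,466,.0635),("round",230,408,.0635),("bowtip",250,547,.0635),("leg1",172,250,.0635),("leg2",173,500,.0635),("pintop",165,432,.085),("tongueL",63,200,.06),("tongueR",270,205,.06)): r=g(u,v,z);print(n,(r@X*1000).round(1),(r@Y*1000).round(1))
E
```

```text
back -80.7 10.0
tip 43.2 3.6
dip -23.0 10.8
nose 12.5 13.6
round -6.0 19.7
bowtip 38.8 27.7
leg1 -52.8 0.8
leg2 23.9 2.3
pintop -0.9 0.4
tongueL -66.4 -32.3
tongueR -66.6 29.9
```

>>> {"fn": "carry_out", "kwargs": {
  "series": "1 0 -0.8 0 0;1 0 -0.8 0 0;1 0 -0.8 0 0;1 0 0 0 0;1 0 0 0.8 0;1 0 0 0.8 0;1 0 0 0.7 0;1 0 0 0.29 0;1 0 0 0 0;1 0 0 0 0"
}}

```text
time: 29.68
position: [0.5195, 0.1419, 0.0603]
eef_rot: [2.834, 1.355, 0.002]
force: [-0.2, -0.1, -0.0]
gripper_width: 0.0003
```

```bash
python3 - <<'E'
from h import *
T=tool();X=np.array([.762,-.6475]);Y=np.array([.6475,.762]);r=T[:2,3]-[.5955,.0633];print(T[2,3],r@X,r@Y,observe()["force"])
E
```

```text
0.060264392331942356 -0.10881697402994861 0.010738122568547271 [-0.21087332 -0.11731258 -0.03246737]
```

>>> {"fn": "carry_out", "kwargs": {
  "series": "1 0 0.08 0 0;1 0 0.08 0 0;1 0 0.07 0 0;1 0 0 0 0;1 0 0.04 0 0;1 0 0 0 0;1 0 0 0 0"
}}

```text
time: 30.55
position: [0.5316, 0.1317, 0.0593]
eef_rot: [-2.834, -1.355, 0.0]
force: [0.3, -0.9, -0.6]
gripper_width: 0.0002
```

>>> {"fn": "carry_out", "kwargs": {
  "series": "1 0 0.035 0 0;1 0 0 0 0;1 0 0 0 0"
}}

```text
time: 30.92
position: [0.5332, 0.1303, 0.0594]
eef_rot: [-2.834, -1.355, -0.0]
force: [-0.5, -0.5, 0.5]
gripper_width: 0.0003
```

>>> {"fn": "carry_out", "kwargs": {
  "series": "1 0 0.035 0 0;1 0 0 0 0;1 0 0 0 0"
}}

```text
time: 31.3
position: [0.5349, 0.129, 0.0594]
eef_rot: [-2.834, -1.355, -0.0]
force: [0.2, 0.2, 0.6]
gripper_width: 0.0003
```

```bash
python3 - <<'E'
from h import *
T=tool();X=np.array([.762,-.6475]);Y=np.array([.6475,.762]);r=T[:2,3]-[.5955,.0633];f=observe()["force"];print(T[2,3],r@X,r@Y,f,f[:2]@X)
i,_=snap("top","t19");b=cv2.resize(i[110:180,250:320],None,fx=7,fy=7,interpolation=cv2.INTER_CUBIC)
cv2.imwrite("pics/t19z.png",b)
E
```

```text
0.05935246717449294 -0.08872027399449568 0.010825709090297078 [0.17214611 0.17128036 0.5752444 ] 0.020271302849860194
```

View pics/t19z.png

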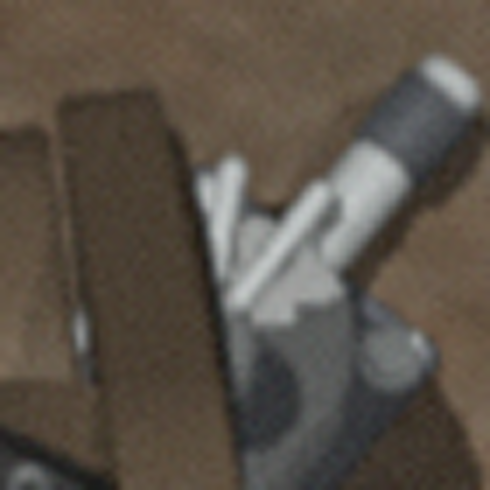

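```bash
python3 - <<'E'
from h import *
X=np.array([.762,-.6475]);Y=np.array([.6475,.762]);o=np.array([.5955,.0633])
g=lambda u,v:px("t19",u/7+250-.4,v/7+110-.4,.0635)[:2]-o
for n,u,v in(("tip",325,181),("bowtip",234,158)): r=g(u,v);print(n,r@X,r@Y)
E
```

```text
tip 0.053136819470226575 0.004854546514286865
bowtip 0.04363642122284943 0.02535508410092246
```

>>> {"fn": "carry_out", "kwargs": {
  "series": "1 0 0.03 0 0;1 0 0 0 0;1 0 0 0 0"
}}

```text
time: 31.72
position: [0.5363, 0.1279, 0.0594]
eef_rot: [-2.834, -1.355, -0.0]
force: [-0.4, 0.1, -0.3]
gripper_width: 0.0006
```

>>> {"fn": "carry_out", "kwargs": {
  "series": "1 0 -0.2 0 0;1 0 -0.2 0 0;1 0 -0.2 -0.8 0;1 0 0 -0.9 0;1 0 0 -0.9 0;1 -0.02 0.9 0 0;1 -0.02 0.9 0 0;1 -0.02 0.85 0 0;1 0 0 0 0;1 0 0 0 0"
}}

```text
time: 32.98
position: [0.6289, 0.0485, 0.215]
eef_rot: [-2.834, -1.355, 0.001]
force: [-0.3, -0.4, 0.2]
gripper_width: 0.0003
```

```bash
python3 - <<'E'
from h import *
i,_=snap("wrist","w20");cv2.imwrite("pics/w20z.png",cv2.resize(i[0:220,200:380],None,fx=2.7,fy=2.7,interpolation=cv2.INTER_CUBIC));print(tool()[:3,3])
snap("side","s20");i=cv2.imread("pics/s20.png");cv2.imwrite("pics/s20z.png",cv2.resize(i[150:350,230:430],None,fx=3,fy=3))
E
```

```text
[0.62877419 0.04878631 0.21524799]
```

View pics/w20z.png

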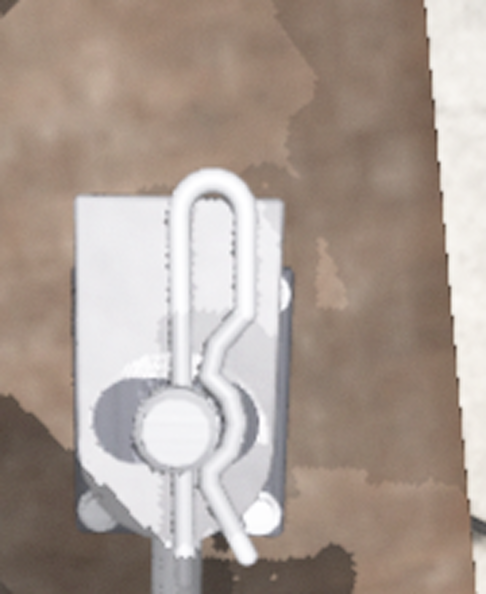

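View pics/s20z.png

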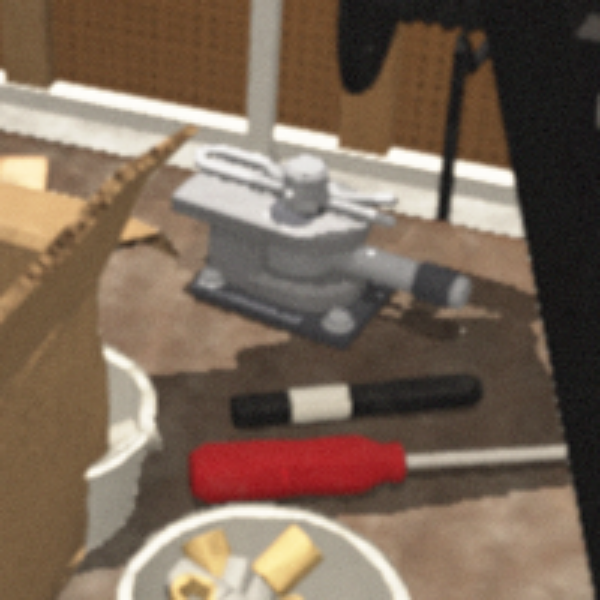

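```bash
python3 - <<'E'
from h import *
X=np.array([.762,-.6475]);Y=np.array([.6475,.762]);o=np.array([.5955,.0633])
g=lambda u,v,z=.0635:px("w20",u/2.7+200-.4,v/2.7-.4,z)[:2]-o
for n,u,v,z in(("back",214,169,.0635),("tip",185,557,.0635),("dip",208,370,.0635),("nose",207,474,.0635),("round",231,422,.0635),("bowtip",249,560,.0635),("leg1",181,250,.0635),("leg2",184,500,.0635),("pintop",176,428,.085),("tongueL",76,197,.06),("tongueR",283,202,.06)): r=g(u,v,z);print(n,(r@X*1000).round(1),(r@Y*1000).round(1))
E
```

```text
back -74.6 9.2
tip 44.4 3.0
dip -16.2 9.0
nose 16.6 9.5
round -0.2 16.7
bowtip 44.8 24.0
leg1 -51.5 -0.1
leg2 25.3 2.3
pintop -0.7 0.0
tongueL -66.0 -32.1
tongueR -66.3 30.3
```

>>> {"fn": "carry_out", "kwargs": {
  "series": "0 0 0 -0.8 0;0 0 -0.9 0 0;0 0 -0.9 0 0;0 0 -0.9 0 0;0 0 -0.9 0 0;0 0 -0.9 0 0;0 0 0 0 0;0 0 0 0 0;0 0 0 0 0"
}}

```text
time: 34.2
position: [0.4202, 0.217, 0.2634]
eef_rot: [2.835, 1.354, 0.0]
force: [0.4, -0.4, 0.9]
gripper_width: 0.0475
```

```bash
python3 - <<'E'
from h import *
i,_=snap("top","t21");print(observe()["force"],observe()["joint_vel"].round(3))
cv2.imwrite("pics/t21z.png",cv2.resize(i[90:310,140:400],None,fx=2.7,fy=2.7,interpolation=cv2.INTER_CUBIC))
a=cv2.imread("pics/top0.png");
for n,im in(("0",a),("21",i)):
    h=cv2.cvtColor(im[90:230,330:400],cv2.COLOR_BGR2HSV);m=cv2.inRange(h,(0,150,100),(8,255,255))|cv2.inRange(h,(172,150,100),(180,255,255));M=cv2.moments(m);print(n,M["m10"]/M["m00"],M["m01"]/M["m00"])
E
```

```text
[-0.5043475   0.44026809 -0.50913449] [-0.002  0.005  0.001 -0.001 -0.002  0.002]
0 41.21297429620563 97.96328029375765
21 41.34059633027523 97.94724770642202
```

View pics/t21z.png

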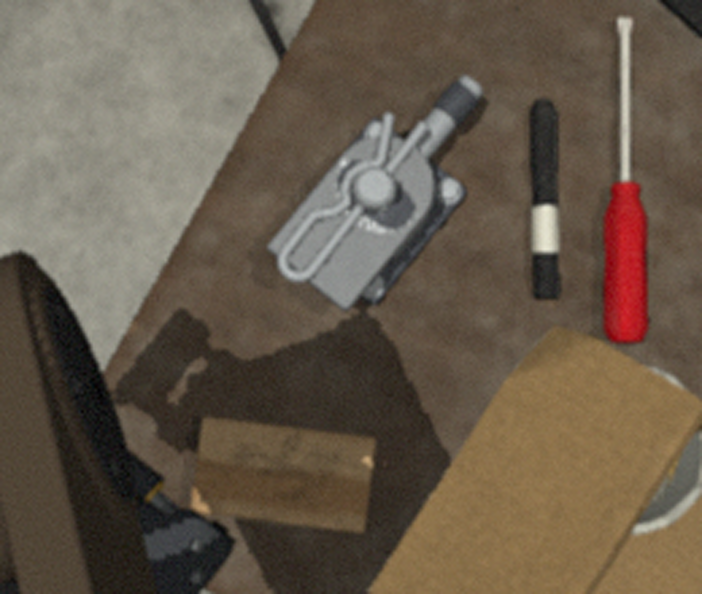

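```bash
python3 - <<'E'
from h import *
print(finish_job())
E
```

```text
the job is handed in; nothing more can be done
None
```

The R-clip is home on the clevis pin, let go, with its bow sprung round the pin. I handed the job in at about 34 s of the 64 s allowed, and no verdict was reported.

**How it went:**
- I gripped the clip by its parallel wires and felt for the tongue.
- I fed the leg into the hole until the bow met the pin, at about 37 mm short of home by the arm's position, and let go. The wrist picture showed the leg in the hole and the bow resting on the pin.
- I then pressed the eye with shut fingers in roughly 2 mm steps. The force readings between steps stayed under about 5 N. A picture mid-press showed the bow open by about 0.16 rad with the clip about 20 mm short.

**The first press stopped short:** backing off, I saw the clip still about 6 mm from home with the bow about 0.06 rad open. I pressed again for the last few millimetres.

**Last checks:**
- **Clip position:** within about 1 mm of home along the hole, with the bow closed to about 0.01 rad.
- **Angle:** the leg reads about 2° off the hole line. I think most of that is the wrist camera, as it showed a similar tilt while the clip was held.
- **Bystanders:** the screwdriver shifted by only about 0.1 pixel in the top view. I checked the marker and offcut by eye only, and they look unmoved.
- **Arm:** clear of everything, with wrist force at noise level.

**What disagreed:**
- The wrist camera put the clip's back about 6 mm further forward at release than the arm's position did. The first contact when pressing fitted the camera better, so the clip may have been about 31 mm short of home at release; both values are inside the allowed range.
- The clip's height at the end was not measured separately.

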